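# Pack a chocolate box into the counter rack and push its end stop snug

### The job

One flat card box of chocolates still lies on the counter. Draw back the sliding end stop of the wooden counter rack, stand the box upright in the rack beside the two boxes already there, narrow edge to the front like a book on a shelf, lowering it rather than dropping it, then push the stop up so that all three boxes stand upright and snug between the end wall and the stop, with no gaps. Push gently so as not to crush the card, leave the two boxes standing, and do not disturb the mallet, the tongs or the cocoa tin.

Things in the scene. Friction and masses are not known exactly. Their poses are not given: they have to be found in the camera images.
- rack: Fixed pale wood rack, 218 long (y) x 94 (x) x 158 mm. Origin: centre of its underside; x to the back, y along it to its left end, z up. Flat floor at z 12; channel for the boxes x -34.5 to +34.5. Front lip (x -43.5 to -34.5) up to z 52, back board (x 34.5 to 44.5) up to z 158: 16 above the tops of standing boxes. End wall at the right: inner face y = -97, top z 132. Low cheek at y 101 to 109, top z 37
- end_stop (a joint): Slide of the rack's end stop along rack +y, metres, range 0 to 0.088: the free space the stop leaves beyond two boxes packed tight on the wall. Its packing face (plate 8 thick, 64 wide, top at rack z 90) is at rack y = -0.049 + value. 0.024 with three boxes packed tight. Friction drag about 2.5 N (plus slight damping), stays where left; its foot and handle lie on the +y side
- stop_handle (a point): Centre of the head of the stop's upright turned wooden handle, to be pinched here: round, 26 mm across, head from 13 below to 16 above this point, thinner (17 mm) below. At rack x 0, rack y = -0.003 + joint value (46 mm behind the packing face), rack z 115. 25 mm free between handle head and plate, and the plate ends 25 mm lower
- new_box: The card box to be packed: cream card, brown paper band round the middle, 130 x 64 x 24 mm, 0.1 to 0.25 kg. Lies flat. Origin: its centre; x along the 130 length, y the 64 width, z the 24 thickness. Packed, either end is up, its width runs along rack x and its thickness along rack y; the back board leaves no room for a finger behind it, so grip it by its thickness. Carry it over the two clear easels (to 107 high) that stand before the rack
- box_a: Like box, loose, standing upright in the rack next to the end wall. Origin: centre of its underside; x width (64 mm, across the rack), y thickness (24 mm, along the rack), z height (130 mm)
- box_b: The second box standing in the rack, between box_a and the stop; same size and axes as box_a. It and box_a may start a few mm apart
- mallet: Wooden mallet lying on the counter, 68 x 189 x 38 mm, origin under its middle; leave it alone
- tongs: Steel tongs lying on the counter, 25 x 175 x 13 mm, origin under their middle; leave them alone
- cocoa_tin: Round tin, 68 mm across, 91 mm tall, standing on the counter, origin under its centre; leave it alone

How it is judged:
On the way, in this order (a step that is already met when the one before it is completed fails the run):
1. the end stop is drawn back far enough to let the box in (value of joint end_stop above 0.04 m), for 0.2 s.
2. the box stands upright on the rack's floor beside the others (x of new_box in the frame of rack between -0.008 and 0.008 m and z of new_box in the frame of rack between 0.073 and 0.081 m and angle between the x axis of new_box and the z axis of rack, either way round below 0.06 rad and angle between the y axis of new_box and the x axis of rack, either way round below 0.12 rad), for 0.2 s.
At the end, for the whole second after the job is handed in: All three boxes stand upright (0.06 rad) on the rack floor (4 mm), at rest, within 8 mm of the channel's middle; the added one is between wall and stop, width across the rack (0.12 rad); the stop is up against them with at most 2.5 mm slack in all (joint 0.0205 to 0.0265) (all of step 2 and y of new_box in the frame of rack between -0.09 and -0.03 m and x of box_a in the frame of rack between -0.008 and 0.008 m and z of box_a in the frame of rack between 0.008 and 0.016 m and angle between each of box_a, box_b's own z axis and vertical below 0.06 rad and x of box_b in the frame of rack between -0.008 and 0.008 m and z of box_b in the frame of rack between 0.008 and 0.016 m and value of joint end_stop between 0.0205 and 0.0265 m and linear speed of each of new_box, box_a, box_b below 0.01 m/s); the robot touches nothing.
It fails at once if the row of boxes is squeezed against the end wall with more than 45 N (contact force between rack and box_a above 45 N).
It fails at once if the box is dropped into the rack (falls faster than 0.6 m/s inside it) (linear speed of new_box above 0.6 m/s and x of new_box in the frame of rack between -0.034 and 0.034 m and y of new_box in the frame of rack between -0.09 and 0.09 m and z of new_box in the frame of rack below 0.125 m).
It fails at once if a box that stood in the rack is knocked over or taken out (angle between any of box_a, box_b's own z axis and vertical above 0.4 rad or z of any of box_a, box_b in the frame of rack above 0.05 m).
It fails at once if the mallet, tongs or cocoa tin is moved more than 40 mm (distance of any of mallet, tongs, cocoa_tin from where it was at the start of the episode above 0.04 m).
It also fails if it takes over 72 s, if anything falls off the work surface, if the arm or the gripper's body presses on something with over 40 N, if the wrist force passes 120 N, or if a joint passes its speed limit or range.

### The arm

A 6-joint arm with a two-finger parallel gripper is mounted at the origin on a cart in front of the work surface, level with it; the furniture and walls round the work are solid. World frame = base frame: x ahead of the robot, y to its left, z up, the work surface at z = 0. Lengths are in m, angles in rad, forces in N, time in s.
With the tool pointing down it reaches from about 0.275 to 0.725 m from the base axis. Payload 15.9 kg.
Tool frame: the origin (TCP) lies at the very end of the fingers, on their centre line; the grasp point (between the pads) lies 19 mm behind it (manip.tcp_to_grasp is the distance from the TCP to the grasp point, in m); z points along the fingers, y is the line along which they close (so a half turn about z gives the same grasp; the last joint's range is limited). The gripper opens to 85 mm and grips with 20 to 120 N. Pads are 22 mm wide; open, the fingers measure 114 mm over their backs; the gripper's body (76 mm by 85 mm) begins 54 mm behind the grasp point. The pads swing forward as they close: fully open they stand 13 mm farther back than shut.
Start: joints at [-1.199, 0.213, -0.034, 1.323, 0, 1.571], TCP at [0.182, -0.466, 0.201] pointing down, gripper open.
Joint ranges: [-2.98, 2.98], [-0.74, 1.72], [-1.14, 1.35], [-2.1, 2.04], [-1.57, 1.44], [-3.14, 3.14]. Speed limits (rad/s): [1.89, 1.89, 2.39, 2.57, 3.14, 3.14].

### API

Orientations are given as a 3x3 rotation matrix whose columns are the frame's x, y, z axes.
In Python, from cell import sensors, eyes, ticket, manip gives the robot as it stands.
- The arm moves only by the tool apply_moves, never from a script. Its argument "moves" is a list of rows, each an object of numbers: "ax", "ay", "az": the turn, a rotation vector about the world's x, y, z in units of pi rad (1.0 is pi rad); "dx", "dy", "dz": the shift along the world's x, y, z in units of 600 mm (1.0 is 600 mm); "fingers": the opening, from 0 (shut) to 1 (fully open). In form: [{"ax": .., "ay": .., "az": .., "dx": .., "dy": .., "dz": .., "fingers": ..}, ...]. A call has 1 to 12 rows; each row is the pose to reach, as a shift and turn from the pose commanded when the call began, turning the shorter way round; what a row does not reach only later rows make up. A row lasts 1/8 s, in which the tool goes at most 62.5 mm and 10.7 degrees, less where a joint would pass 70% of its speed; a pose out of reach is approached as far as the arm can. A call with a number of a shift or a turn outside -1 to 1 is refused whole. A call with a gripper value outside its range is refused whole. The fingers move at their own pace and stop on an object; the grip force is fixed at half the most. Time passes only in rows, so rows that repeat a pose let the fingers close. It gives the time, the measured TCP pose, the force, the opening and the grip force at its end, in the units of the state.
- sensors.state(): the state, without advancing time (a new reading comes with each control period).
- eyes.grab_frame(name): name is "scene" or "side" or "wrist"; returns the picture (480x640x3 uint8, red, green, blue); there is no depth.
- eyes.get_calibration(name): a dict with "intrinsics" (3x3 intrinsics, pixels), "pose" (4x4, takes a point from camera to world coordinates); the wrist camera has in their place "hand_eye" (4x4, takes a point from camera to tool coordinates, whose origin is the TCP and whose axes are the flange's). Camera axes: x right, y down, z forward; pixel columns grow to the right and rows downward; lengths in m; the calibration is good to about 2 mm. The wrist camera is an equidistant fisheye: a pixel r from the principal point sees the ray r / f radians off the axis. A picture is of the moment at which its call begins: read the wrist's pose just before it. get_calibration takes no time and is no camera call.
- ticket.finish_job(): hands the job in; it is judged then, once.
The state is a dict: "t": time; "joint_pos": joint angles; "joint_velocities": joint speeds; "joint_efforts": joint torques, N m; "position": TCP position; "tcp_rot": TCP orientation; "wrist_force": force on the tool from outside, world axes, zero at the start; "moment": the same for the moment, N m; "finger_gap": opening from 0.0 (shut) to 1.0 (fully open); "grip_force": force on a finger pad.
Only numpy, scipy, OpenCV 4.12 (cv2) and the standard library are available. Lean on these libraries where they do the work, as an engineer would, in place of code of your own. Each camera call takes 0.05 s, during which the arm holds its last target. There are 200 camera calls.

## Working session

There is one attempt and no reset: what is moved stays moved. The work goes in short steps, Python scripts to look and compute and a tool call to move; the robot and the scene stay as the last step left them, time stands still between calls to the robot, and variables do not carry over. Pictures are saved under pics/ and viewed, at most 10 in all, crops included, and the job is handed in when it is done.

Besides the shell and the picture viewer there is one more tool, called after ">>>" as name(argument=value, ...), one argument or row to a line, values as JSON. apply_moves: Moves the arm, as the interface text tells. Its arguments: {"type":"object","properties":{"moves":{"type":"array","items":{"type":"object","properties":{"ax":{"type":"number"},"ay":{"type":"number"},"az":{"type":"number"},"dx":{"type":"number"},"dy":{"type":"number"},"dz":{"type":"number"},"fingers":{"type":"number"}}}}},"required":["moves"]}

```bash
mkdir -p pics; ls; python3 - <<'E'
from cell import sensors, eyes, ticket, manip
import cv2, numpy as np
np.set_printoptions(precision=4,suppress=True)
for n in ["scene","side"]:
    cv2.imwrite(f"pics/{n}0.png", eyes.grab_frame(n)[:,:,::-1])
    c=eyes.get_calibration(n); print(n,c["intrinsics"],c["pose"])
c=eyes.get_calibration("wrist"); print({k:v for k,v in c.items()})
print(sensors.state())
E
```

```text
pics
scene [[463.4955   0.     320.3317]
 [  0.     463.4955 241.0931]
 [  0.       0.       1.    ]] [[-0.6134  0.5775 -0.5388  0.9751]
 [ 0.7897  0.4353 -0.4324  0.3348]
 [-0.0152 -0.6906 -0.723   0.7191]
 [ 0.      0.      0.      1.    ]]
side [[570.8059   0.     322.7264]
 [  0.     570.8059 235.5761]
 [  0.       0.       1.    ]] [[-0.8629 -0.241   0.4441 -0.0004]
 [-0.5052  0.4326 -0.7468  0.8171]
 [-0.0121 -0.8688 -0.495   0.641 ]
 [ 0.      0.      0.      1.    ]]
{'intrinsics': array([[371.6483,   0.    , 327.9271],
       [  0.    , 371.6483, 238.7494],
       [  0.    ,   0.    ,   1.    ]]), 'hand_eye': array([[-0.0001, -0.9594, -0.2819,  0.0708],
       [ 1.    , -0.0005,  0.0012,  0.0005],
       [-0.0013, -0.2819,  0.9594, -0.1721],
       [ 0.    ,  0.    ,  0.    ,  1.    ]])}
{'t': 0.1, 'joint_pos': array([-1.199 ,  0.2133, -0.035 ,  1.3235, -0.    ,  1.5708]), 'joint_velocities': array([-0.0002, -0.    ,  0.0016, -0.0015,  0.0008, -0.0005]), 'joint_efforts': array([ -0.0014, -68.7243,  48.7806,   0.0121,   0.    ,   0.    ]), 'position': array([ 0.1815, -0.4655,  0.2001]), 'tcp_rot': array([[ 0.9317,  0.3633, -0.0004],
       [ 0.3633, -0.9317,  0.0009],
       [-0.    , -0.001 , -1.    ]]), 'wrist_force': array([ 0.371 , -0.0259, -0.8604]), 'moment': array([-0.0459,  0.0227,  0.0286]), 'grip_force': 0.0, 'finger_gap': 1.0028201287723708}
```

View pics/scene0.png

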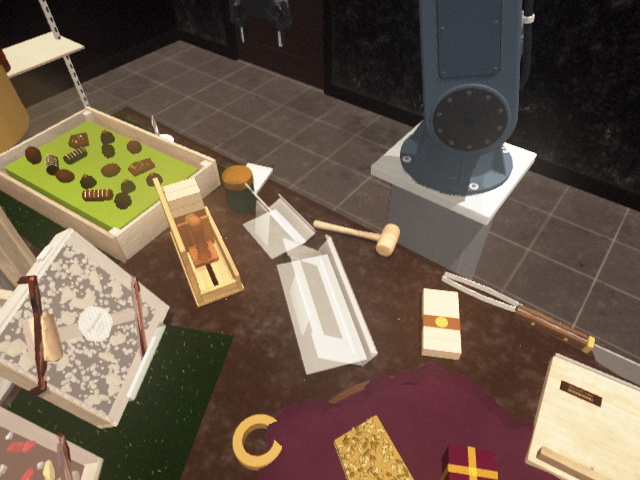

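View pics/side0.png

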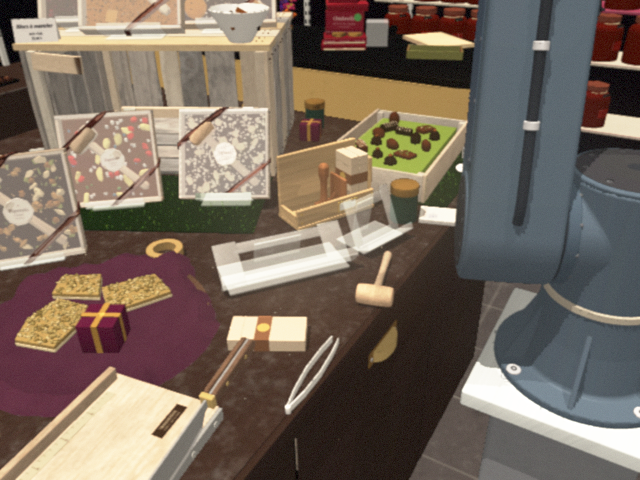

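The scene view shows the rack around (200,245), with the stop handle near (200,225). The new box is around (441,323) and the easels lie between them. In the side view the rack is around (325,185) and the box around (267,333). I'll enlarge both.

```bash
python3 - <<'E'
import cv2, numpy as np
s=cv2.imread("pics/scene0.png"); d=cv2.imread("pics/side0.png")
f=lambda im,x,y,w,h,k: cv2.resize(im[y:y+h,x:x+w],None,fx=k,fy=k,interpolation=cv2.INTER_CUBIC)
a=f(s,140,165,110,145,4)   # 440x580
b=f(s,410,280,65,85,4)     # 260x340
cv=np.zeros((580,720,3),np.uint8); cv[:,:440]=a; cv[:340,450:710]=b
cv2.imwrite("pics/c1.png",cv)
a=f(d,268,130,120,105,5)   # 600x525 
cv=np.zeros((600,800,3),np.uint8)
a=f(d,270,130,110,100,5); b=f(d,220,308,95,50,2.4)
cv[:500,:550]=a; cv[:b.shape[0],560:560+b.shape[1]]=b
cv2.imwrite("pics/c2.png",cv)
E
```

```text
(no output)
```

View pics/c1.png

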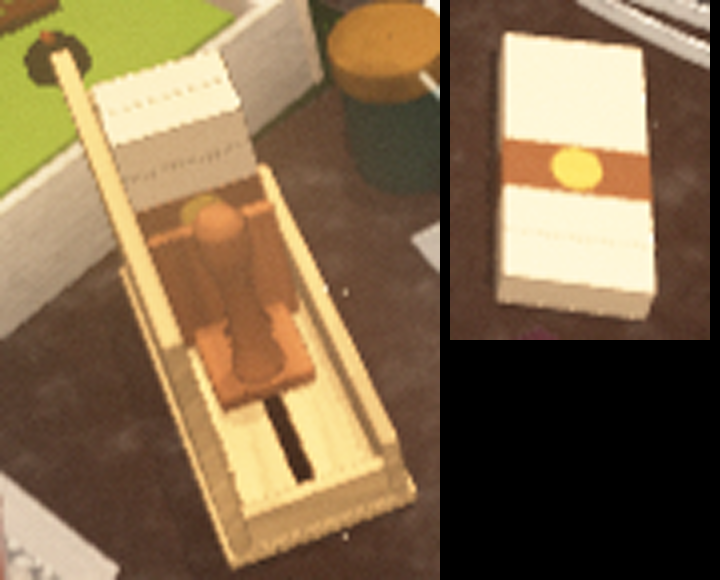

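View pics/c2.png

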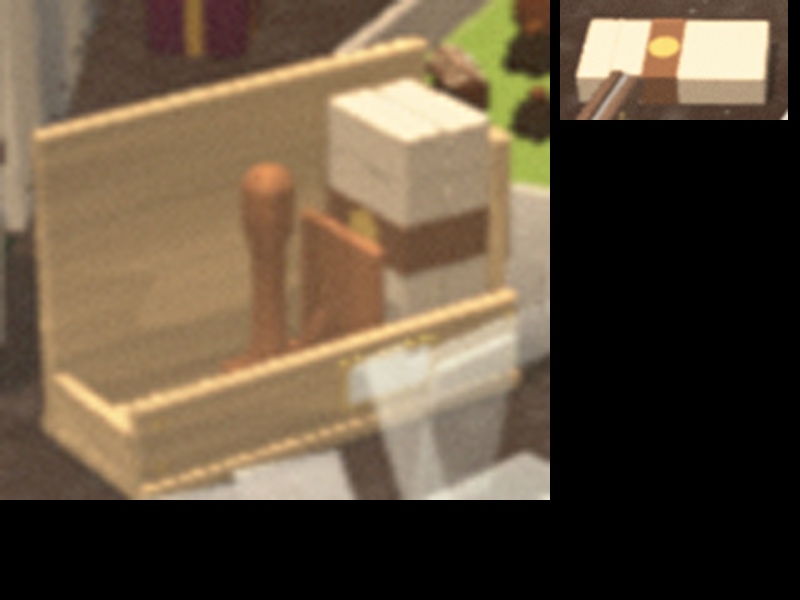

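```bash
cat > h.py <<'E'
import numpy as np, cv2
from cell import sensors, eyes, manip
from scipy.optimize import least_squares
np.set_printoptions(precision=4,suppress=True)
C={n:eyes.get_calibration(n) for n in ["scene","side","wrist"]}
def proj(n,P):
    c=C[n]; T=np.linalg.inv(c["pose"]); q=(T[:3,:3]@np.atleast_2d(P).T).T+T[:3,3]
    q=q@c["intrinsics"].T; return q[:,:2]/q[:,2:]
def pw(p,L):
    c,s=np.cos(p[2]),np.sin(p[2]); L=np.atleast_2d(L)
    return L@np.array([[c,s,0],[-s,c,0],[0,0,1]])+[p[0],p[1],0]
def fit(obs,x0):
    def r(p): return np.concatenate([(proj(n,pw(p,np.array(L)/1000))[0]-uv) for n,L,uv in obs])
    s=least_squares(r,x0,loss="soft_l1"); return s.x,r(s.x).reshape(-1,2)
E
python3 - <<'E'
from h import *
S=lambda u,v:np.array([140+u/4,165+v/4]); D=lambda u,v:np.array([270+u/5,130+v/5])
obs=[("scene",(44.5,109,0),S(232,568)),("scene",(-43.5,109,0),S(413,495)),("scene",(34.5,109,158),S(190,345)),
("scene",(44.5,109,158),S(165,345)),("scene",(-43.5,109,52),S(400,440)),
("side",(44.5,109,158),D(38,132)),("side",(44.5,-109,158),D(425,42)),("side",(-43.5,109,52),D(135,410)),("side",(-43.5,109,0),D(143,493)),
("side",(-43.5,-109,52),D(516,294)),("side",(-43.5,-109,0),D(518,380)),("side",(44.5,109,0),D(45,430))]
best=min((fit(obs,[.4,-.45,y]) for y in np.arange(-3,3.1,.75)),key=lambda a:np.abs(a[1]).sum())
p,r=best; print("rack",p); print(r)
def rj(j): return np.concatenate([proj("scene",pw(p,[0,j[0]-.003,.1155]))[0]-S(218,225),proj("side",pw(p,[0,j[0]-.003,.131]))[0]-D(268,165)])
s=least_squares(rj,[0.01]); print("joint",s.x,s.fun, pw(p,[0,s.x[0]-.003,.115]))
b=lambda u,v:np.array([410+(u-450)/4,280+v/4]); e=lambda u,v:np.array([220+(u-560)/2.4,308+v/2.4])
# box: order scene TL,TR,BR,BL ; side TL,TR,BR,BL
def ray(n,uv):
    c=C[n]; d=c["pose"][:3,:3]@np.linalg.solve(c["intrinsics"],[*uv,1]); o=c["pose"][:3,3]; return o+d*(.024-o[2])/d[2]
for uv in [b(503,33),b(642,47),b(655,293),b(500,277)]: print(ray("scene",uv))
for uv in [e(592,18),e(770,20),e(768,80),e(577,77)]: print(ray("side",uv))
E
```

```text
rack [ 0.6232 -0.2519  5.821 ]
[[ 1.7592 -1.3339]
 [ 0.3971  0.5923]
 [-1.188  -3.8282]
 [-0.8836 -1.8552]
 [-0.089  -2.7089]
 [-2.3534 -0.4593]
 [-1.7854 -1.5135]
 [-0.2104  0.1396]
 [-1.0255  3.6916]
 [ 0.6283 -0.0338]
 [-0.448   1.8808]
 [-0.2535  1.506 ]]
joint [0.0092] [ 1.1361 -0.1419  0.3787  0.2517] [[ 0.626  -0.2463  0.115 ]]
[0.4375 0.1492 0.024 ]
[0.4057 0.2048 0.024 ]
[0.5203 0.2673 0.024 ]
[0.5528 0.2121 0.024 ]
[0.5472 0.2078 0.024 ]
[0.4323 0.1457 0.024 ]
[0.3984 0.2031 0.024 ]
[0.515  0.2655 0.024 ]
```

>>> apply_moves(
  moves=[
    {"az": -0.2656, "dx": 0.741, "dy": 0.366, "dz": 0.03, "fingers": 0.5},
    {"az": -0.2656, "dx": 0.741, "dy": 0.366, "dz": 0.03, "fingers": 0.5},
    {"az": -0.2656, "dx": 0.741, "dy": 0.366, "dz": 0.03, "fingers": 0.5},
    {"az": -0.2656, "dx": 0.741, "dy": 0.366, "dz": 0.03, "fingers": 0.5},
    {"az": -0.2656, "dx": 0.741, "dy": 0.366, "dz": 0.03, "fingers": 0.5},
    {"az": -0.2656, "dx": 0.741, "dy": 0.366, "dz": 0.03, "fingers": 0.5},
    {"az": -0.2656, "dx": 0.741, "dy": 0.366, "dz": 0.03, "fingers": 0.5},
    {"az": -0.2656, "dx": 0.741, "dy": 0.366, "dz": 0.03, "fingers": 0.5},
    {"az": -0.2656, "dx": 0.741, "dy": 0.366, "dz": 0.03, "fingers": 0.5},
    {"az": -0.2656, "dx": 0.741, "dy": 0.366, "dz": 0.03, "fingers": 0.5},
  ],
)

```text
invalid input
```

>>> apply_moves(
  moves=[
    {"ax": 0, "ay": 0, "az": -0.266, "dx": 0.74, "dy": 0.366, "dz": 0.03, "fingers": 0.5},
    {"ax": 0, "ay": 0, "az": -0.266, "dx": 0.74, "dy": 0.366, "dz": 0.03, "fingers": 0.5},
    {"ax": 0, "ay": 0, "az": -0.266, "dx": 0.74, "dy": 0.366, "dz": 0.03, "fingers": 0.5},
    {"ax": 0, "ay": 0, "az": -0.266, "dx": 0.74, "dy": 0.366, "dz": 0.03, "fingers": 0.5},
    {"ax": 0, "ay": 0, "az": -0.266, "dx": 0.74, "dy": 0.366, "dz": 0.03, "fingers": 0.5},
    {"ax": 0, "ay": 0, "az": -0.266, "dx": 0.74, "dy": 0.366, "dz": 0.03, "fingers": 0.5},
    {"ax": 0, "ay": 0, "az": -0.266, "dx": 0.74, "dy": 0.366, "dz": 0.03, "fingers": 0.5},
    {"ax": 0, "ay": 0, "az": -0.266, "dx": 0.74, "dy": 0.366, "dz": 0.03, "fingers": 0.5},
    {"ax": 0, "ay": 0, "az": -0.266, "dx": 0.74, "dy": 0.366, "dz": 0.03, "fingers": 0.5},
    {"ax": 0, "ay": 0, "az": -0.266, "dx": 0.74, "dy": 0.366, "dz": 0.03, "fingers": 0.5},
  ],
)

```text
t: 1.35
position: [0.6168, -0.2668, 0.2172]
tcp_rot: [[0.914, -0.406, 0.006], [-0.406, -0.914, 0.019], [-0.002, -0.02, -1.0]]
wrist_force: [0.2, 0.3, -0.7]
finger_gap: 0.499
grip_force: 0.0
```

>>> apply_moves(
  moves=[
    {"ax": 0, "ay": 0, "az": 0, "dx": 0, "dy": 0, "dz": 0, "fingers": 0.5},
    {"ax": 0, "ay": 0, "az": 0, "dx": 0, "dy": 0, "dz": 0, "fingers": 0.5},
    {"ax": 0, "ay": 0, "az": 0, "dx": 0, "dy": 0, "dz": 0, "fingers": 0.5},
  ],
)

```text
t: 1.72
position: [0.6156, -0.2677, 0.219]
tcp_rot: [[0.913, -0.407, 0.008], [-0.407, -0.913, 0.018], [-0.0, -0.02, -1.0]]
wrist_force: [-0.2, 0.0, 0.0]
finger_gap: 0.496
grip_force: 0.0
```

```bash
python3 - <<'E'
from h import *
s=sensors.state(); im=eyes.grab_frame("wrist")
np.save("pics/w1.npy",np.hstack([s["tcp_rot"],s["position"][:,None]]))
cv2.imwrite("pics/w1.png",im[:,:,::-1]); print(s["position"],s["tcp_rot"],s["joint_pos"])
E
```

```text
[ 0.6156 -0.2677  0.219 ] [[ 0.9133 -0.4072  0.0081]
 [-0.4073 -0.9131  0.0181]
 [-0.     -0.0199 -0.9998]] [-0.4205  0.6083  0.599   1.5616  0.0199  3.1406]
```

View pics/w1.png

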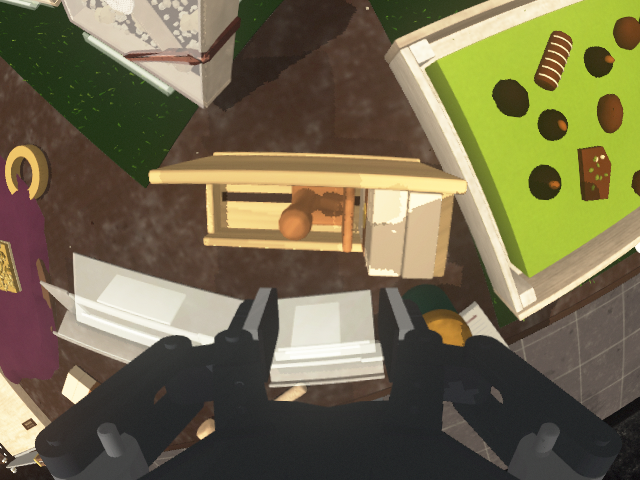

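```bash
cat >> h.py <<'E'
def wproj(T,P):
    c=C["wrist"]; W=np.vstack([T,[0,0,0,1]])@c["hand_eye"]; W=np.linalg.inv(W)
    q=(W[:3,:3]@np.atleast_2d(P).T).T+W[:3,3]; K=c["intrinsics"]
    r=np.linalg.norm(q[:,:2],axis=1); th=np.arctan2(r,q[:,2])
    return q[:,:2]/r[:,None]*(th*K[0,0])[:,None]+K[:2,2]
def fit2(obs,x0):
    def r(p): return np.concatenate([((wproj(n,pw(p,np.array(L)/1000)) if isinstance(n,np.ndarray) else proj(n,pw(p,np.array(L)/1000)))[0]-uv) for n,L,uv in obs])
    s=least_squares(r,x0,loss="soft_l1"); return s.x,r(s.x).reshape(-1,2)
E
python3 - <<'E'
from h import *
T=np.load("pics/w1.npy"); p=[.6232,-.2519,-.462]
obs=[(T,(44.5,109,158),(150,171)),(T,(34.5,109,158),(150,183)),(T,(44.5,-109,158),(463,180)),(T,(34.5,-109,158),(466,192)),(T,(-43.5,109,52),(204,245))]
q,r=fit2(obs,p); print(q,r)
print(wproj(T,pw(p,[0,.006,.12])), wproj(T,pw(q,[0,.006,.12])),"obs 296,222")
for y in (109,-109): print(proj("side",pw(q,np.array([[44.5,y,158],[-43.5,y,52],[-43.5,y,0]])/1000)))
E
```

```text
[ 0.6259 -0.2543 -0.4528] [[-2.626  -1.4927]
 [-1.9342  0.8487]
 [ 8.2123 -1.2337]
 [ 3.713   1.6973]
 [-0.6582  0.8409]]
[[297.8131 227.6125]] [[299.2115 223.2915]] obs 296,222
[[274.9347 155.5572]
 [296.7529 211.5673]
 [297.5371 231.6929]]
[[352.322  136.3259]
 [373.1434 187.987 ]
 [372.4813 207.0628]]
```

>>> apply_moves(
  moves=[
    {"ax": 0, "ay": 0, "az": 0.7, "dx": 0, "dy": 0, "dz": 0, "fingers": 0.5},
    {"ax": 0, "ay": 0, "az": 0.7, "dx": 0, "dy": 0, "dz": 0, "fingers": 0.5},
    {"ax": 0, "ay": 0, "az": 0.7, "dx": 0, "dy": 0, "dz": 0, "fingers": 0.5},
    {"ax": 0, "ay": 0, "az": 0.7, "dx": 0, "dy": 0, "dz": 0, "fingers": 0.5},
    {"ax": 0, "ay": 0, "az": 0.7, "dx": 0, "dy": 0, "dz": 0, "fingers": 0.5},
    {"ax": 0, "ay": 0, "az": 0.7, "dx": 0, "dy": 0, "dz": 0, "fingers": 0.5},
    {"ax": 0, "ay": 0, "az": 0.7, "dx": 0, "dy": 0, "dz": 0, "fingers": 0.5},
    {"ax": 0, "ay": 0, "az": 0.7, "dx": 0, "dy": 0, "dz": 0, "fingers": 0.5},
    {"ax": 0, "ay": 0, "az": 0.7, "dx": 0, "dy": 0, "dz": 0, "fingers": 0.5},
    {"ax": 0, "ay": 0, "az": 0.7, "dx": 0, "dy": 0, "dz": 0, "fingers": 0.5},
    {"ax": 0, "ay": 0, "az": 0.7, "dx": 0, "dy": 0, "dz": 0, "fingers": 0.5},
    {"ax": 0, "ay": 0, "az": 0.7, "dx": 0, "dy": 0, "dz": 0, "fingers": 0.5},
  ],
)

```text
t: 3.28
position: [0.616, -0.2675, 0.2187]
tcp_rot: [[-0.213, 0.977, -0.019], [0.977, 0.213, -0.005], [-0.001, -0.02, -1.0]]
wrist_force: [0.4, 0.3, 0.5]
finger_gap: 0.502
grip_force: 0.0
```

```bash
cat >> h.py <<'E'
from scipy.spatial.transform import Rotation as Ro
def delta(pos,x,z=(0,0,-1)):
    "shift/turn units from the measured pose to TCP pos, tool x, tool z"
    s=sensors.state(); z=np.array(z,float)/np.linalg.norm(z); x=np.array(x,float); x-=z*(x@z); x/=np.linalg.norm(x)
    R=np.stack([x,np.cross(z,x),z],1); rv=Ro.from_matrix(R@s["tcp_rot"].T).as_rotvec()/np.pi
    print("t",s["t"],"pos",s["position"],"j",s["joint_pos"],"d",(np.array(pos)-s["position"])/.6,"a",rv)
rk=np.array([.625,-.253,-.457])
def rx(a=np.pi): return [np.cos(rk[2]+a),np.sin(rk[2]+a),0]
E
python3 -c "
from h import *
delta(pw(rk,[0,.006,.14])[0],rx())"
```

```text
t 3.275 pos [ 0.616  -0.2675  0.2187] j [-0.4036  0.6309  0.6372  1.5929 -0.0119  0.9527] d [ 0.0194  0.0332 -0.1311] a [ 0.0042 -0.005   0.2862]
```

>>> apply_moves(
  moves=[
    {"ax": 0.004, "ay": -0.005, "az": 0.286, "dx": 0.0194, "dy": 0.0332, "dz": 0, "fingers": 0.5},
    {"ax": 0.004, "ay": -0.005, "az": 0.286, "dx": 0.0194, "dy": 0.0332, "dz": 0, "fingers": 0.5},
    {"ax": 0.004, "ay": -0.005, "az": 0.286, "dx": 0.0194, "dy": 0.0332, "dz": 0, "fingers": 0.5},
    {"ax": 0.004, "ay": -0.005, "az": 0.286, "dx": 0.0194, "dy": 0.0332, "dz": 0, "fingers": 0.5},
    {"ax": 0.004, "ay": -0.005, "az": 0.286, "dx": 0.0194, "dy": 0.0332, "dz": 0, "fingers": 0.5},
    {"ax": 0.004, "ay": -0.005, "az": 0.286, "dx": 0.0194, "dy": 0.0332, "dz": 0, "fingers": 0.5},
    {"ax": 0.004, "ay": -0.005, "az": 0.286, "dx": 0.0194, "dy": 0.0332, "dz": -0.07, "fingers": 0.5},
    {"ax": 0.004, "ay": -0.005, "az": 0.286, "dx": 0.0194, "dy": 0.0332, "dz": -0.14, "fingers": 0.5},
    {"ax": 0.004, "ay": -0.005, "az": 0.286, "dx": 0.0194, "dy": 0.0332, "dz": -0.18, "fingers": 0.5},
    {"ax": 0.004, "ay": -0.005, "az": 0.286, "dx": 0.0194, "dy": 0.0332, "dz": -0.2, "fingers": 0.5},
    {"ax": 0.004, "ay": -0.005, "az": 0.286, "dx": 0.0194, "dy": 0.0332, "dz": -0.2, "fingers": 0.5},
    {"ax": 0.004, "ay": -0.005, "az": 0.286, "dx": 0.0194, "dy": 0.0332, "dz": -0.2, "fingers": 0.5},
  ],
)

```text
t: 4.78
position: [0.6285, -0.2477, 0.0998]
tcp_rot: [[-0.894, 0.447, 0.001], [0.447, 0.894, -0.001], [-0.002, -0.0, -1.0]]
wrist_force: [-0.4, 1.0, -0.9]
finger_gap: 0.5
grip_force: 0.0
```

>>> apply_moves(
  moves=[
    {"ax": 0, "ay": 0, "az": 0, "dx": 0, "dy": 0, "dz": 0, "fingers": 0.2},
    {"ax": 0, "ay": 0, "az": 0, "dx": 0, "dy": 0, "dz": 0, "fingers": 0.2},
    {"ax": 0, "ay": 0, "az": 0, "dx": 0, "dy": 0, "dz": 0, "fingers": 0.2},
    {"ax": 0, "ay": 0, "az": 0, "dx": 0, "dy": 0, "dz": 0, "fingers": 0.2},
  ],
)

```text
t: 5.28
position: [0.6283, -0.2475, 0.0992]
tcp_rot: [[-0.895, 0.446, 0.001], [0.446, 0.895, -0.001], [-0.001, -0.0, -1.0]]
wrist_force: [1.9, 2.0, 5.9]
finger_gap: 0.198
grip_force: 3.2
```

```bash
python3 -c "
from h import *
delta(pw(rk,[0,.006,.096])[0],rx()); s=sensors.state(); print(s['wrist_force'],s['finger_gap'],s['grip_force'],s['tcp_rot'])"
```

```text
t 5.275 pos [ 0.6283 -0.2475  0.0992] j [-0.3751  0.6138  0.307   1.2626 -0.0003  0.0875] d [-0.0011 -0.0002 -0.0053] a [0.0002 0.0004 0.0018]
[1.9443 1.9846 5.9378] 0.19818541448120972 3.1506944086868316 [[-0.8949  0.4463  0.0012]
 [ 0.4463  0.8949 -0.0007]
 [-0.0014 -0.0001 -1.    ]]
```

```bash
python3 - <<'E'
from h import *
s=sensors.state(); T=np.hstack([s["tcp_rot"],s["position"][:,None]]); np.save("pics/w2.npy",T)
w=eyes.grab_frame("wrist")[:,:,::-1]; d=eyes.grab_frame("side")[:,:,::-1]; c=eyes.grab_frame("scene")[:,:,::-1]
cv2.imwrite("pics/w2.png",w)
o=np.zeros((600,800,3),np.uint8)
o[:300,:400]=cv2.resize(w,(400,300)); o[:300,400:]=cv2.resize(d[110:230,250:410],(400,300),interpolation=2)
o[300:,:400]=cv2.resize(c[150:300,130:330],(400,300),interpolation=2); o[300:,400:]=cv2.resize(w[150:330,200:440],(400,300),interpolation=2)
cv2.imwrite("pics/m1.png",o)
E
```

```text
(no output)
```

View pics/m1.png

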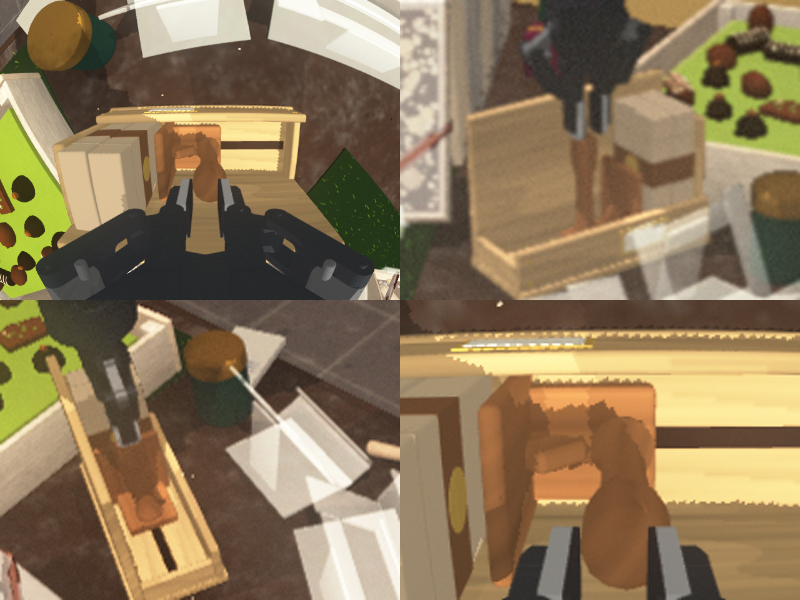

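```bash
python3 - <<'E'
from h import *
T=np.load("pics/w2.npy"); R,p=T[:,:3],T[:,3]
print("tcp,grasp",wproj(T,p),wproj(T,p-.019*R[:,2]))
for x in (-.02,-.01,0,.01): print(x,[wproj(T,pw(rk,[x,.006,z]))[0] for z in (.105,.115,.125)])
print(wproj(T,pw(rk,[0,.019,.115])),wproj(T,pw(rk,[0,-.007,.115])))
E
```

```text
tcp,grasp [[330.2021 279.2091]] [[330.4159 295.3201]]
-0.02 [array([329.1644, 243.5065]), array([329.2199, 250.2152]), array([329.2819, 257.7454])]
-0.01 [array([329.263 , 263.5355]), array([329.3221, 271.237 ]), array([329.3877, 279.8414])]
0 [array([329.3556, 282.7948]), array([329.4174, 291.3607]), array([329.4857, 300.8828])]
0.01 [array([329.4421, 301.2306]), array([329.5059, 310.5323]), array([329.576 , 320.8184])]
[[357.5684 291.1121]] [[301.2613 291.4088]]
```

>>> apply_moves(
  moves=[
    {"ax": 0, "ay": 0, "az": 0, "dx": 0, "dy": 0, "dz": 0, "fingers": 0.48},
    {"ax": 0, "ay": 0, "az": 0, "dx": 0, "dy": 0, "dz": 0, "fingers": 0.48},
    {"ax": 0, "ay": 0, "az": 0, "dx": 0, "dy": 0, "dz": -0.009, "fingers": 0.48},
    {"ax": 0, "ay": 0, "az": 0, "dx": 0, "dy": 0, "dz": -0.009, "fingers": 0.48},
    {"ax": 0, "ay": 0, "az": 0, "dx": 0, "dy": 0, "dz": -0.009, "fingers": 0.0},
    {"ax": 0, "ay": 0, "az": 0, "dx": 0, "dy": 0, "dz": -0.009, "fingers": 0.0},
    {"ax": 0, "ay": 0, "az": 0, "dx": 0, "dy": 0, "dz": -0.009, "fingers": 0.0},
    {"ax": 0, "ay": 0, "az": 0, "dx": 0, "dy": 0, "dz": -0.009, "fingers": 0.0},
    {"ax": 0, "ay": 0, "az": 0, "dx": 0, "dy": 0, "dz": -0.009, "fingers": 0.0},
  ],
)

```text
t: 6.55
position: [0.6279, -0.2473, 0.0934]
tcp_rot: [[-0.895, 0.446, 0.0], [0.446, 0.895, -0.0], [-0.0, -0.0, -1.0]]
wrist_force: [-1.7, 3.9, 5.9]
finger_gap: 0.211
grip_force: 56.3
```

>>> apply_moves(
  moves=[
    {"ax": 0, "ay": 0, "az": 0, "dx": 0.007, "dy": 0.014, "dz": 0, "fingers": 0.0},
    {"ax": 0, "ay": 0, "az": 0, "dx": 0.0165, "dy": 0.034, "dz": 0, "fingers": 0.0},
    {"ax": 0, "ay": 0, "az": 0, "dx": 0.026, "dy": 0.053, "dz": 0, "fingers": 0.0},
    {"ax": 0, "ay": 0, "az": 0, "dx": 0.036, "dy": 0.073, "dz": 0, "fingers": 0.0},
    {"ax": 0, "ay": 0, "az": 0, "dx": 0.0455, "dy": 0.0925, "dz": 0, "fingers": 0.0},
    {"ax": 0, "ay": 0, "az": 0, "dx": 0.053, "dy": 0.1078, "dz": 0, "fingers": 0.0},
    {"ax": 0, "ay": 0, "az": 0, "dx": 0.053, "dy": 0.1078, "dz": 0, "fingers": 0.0},
    {"ax": 0, "ay": 0, "az": 0, "dx": 0.053, "dy": 0.1078, "dz": 0, "fingers": 0.0},
  ],
)

```text
t: 7.55
position: [0.6598, -0.1823, 0.0933]
tcp_rot: [[-0.895, 0.446, 0.0], [0.446, 0.895, -0.0], [-0.0, -0.0, -1.0]]
wrist_force: [-2.5, 3.6, 5.1]
finger_gap: 0.214
grip_force: 56.5
```

>>> apply_moves(
  moves=[
    {"ax": 0, "ay": 0, "az": 0, "dx": 0, "dy": 0, "dz": 0, "fingers": 0.45},
    {"ax": 0, "ay": 0, "az": 0, "dx": 0, "dy": 0, "dz": 0, "fingers": 0.45},
    {"ax": 0, "ay": 0, "az": 0, "dx": 0, "dy": 0, "dz": 0, "fingers": 0.45},
    {"ax": 0, "ay": 0, "az": 0, "dx": 0, "dy": 0, "dz": 0.08, "fingers": 0.45},
    {"ax": 0, "ay": 0, "az": 0, "dx": 0, "dy": 0, "dz": 0.18, "fingers": 0.5},
    {"ax": 0, "ay": 0, "az": 0, "dx": 0, "dy": 0, "dz": 0.28, "fingers": 1.0},
    {"ax": 0, "ay": 0, "az": 0, "dx": -0.06, "dy": -0.12, "dz": 0.28, "fingers": 1.0},
    {"ax": 0, "ay": 0, "az": 0, "dx": -0.06, "dy": -0.12, "dz": 0.28, "fingers": 1.0},
    {"ax": 0, "ay": 0, "az": 0, "dx": -0.06, "dy": -0.12, "dz": 0.28, "fingers": 1.0},
    {"ax": 0, "ay": 0, "az": 0, "dx": -0.06, "dy": -0.12, "dz": 0.28, "fingers": 1.0},
  ],
)

```text
t: 8.8
position: [0.6238, -0.2539, 0.2606]
tcp_rot: [[-0.895, 0.446, -0.001], [0.446, 0.895, 0.0], [0.001, -0.0, -1.0]]
wrist_force: [0.7, 0.7, 0.3]
finger_gap: 1.0
grip_force: 0.0
```

```bash
python3 - <<'E'
from h import *
s=sensors.state(); T=np.hstack([s["tcp_rot"],s["position"][:,None]]); np.save("pics/w3.npy",T)
w=eyes.grab_frame("wrist")[:,:,::-1]; cv2.imwrite("pics/w3.png",w); print(T,s["joint_pos"],s["joint_velocities"])
q=wproj(T,pw(rk,np.array([[x,y,z] for x,y,z in [(.0445,.109,.158),(.0445,-.109,.158),(-.0435,.109,.052),(-.0435,-.109,.052),(0,.0,.142)]]))); print(q)
x0,y0=np.clip(q.min(0).astype(int)-25,0,None); x1,y1=q.max(0).astype(int)+25; y1=min(y1,480);x1=min(x1,640)
k=min(800/(x1-x0),600/(y1-y0)); print(x0,y0,k)
cv2.imwrite("pics/m2.png",cv2.resize(w[y0:y1,x0:x1],None,fx=k,fy=k,interpolation=2)[:600,:800])
E
```

```text
[[-0.895   0.446  -0.0009  0.6238]
 [ 0.446   0.8951  0.0001 -0.2539]
 [ 0.0009 -0.0003 -1.      0.2606]] [-0.3865  0.6452  0.7705  1.6969 -0.0002  0.0757] [ 0.0122  0.0004  0.003  -0.0004  0.0001 -0.0015]
[[461.5431 279.4757]
 [200.8627 280.8559]
 [434.3121 162.1542]
 [226.1428 163.0686]
 [331.2063 223.1506]]
175 137 2.572347266881029
```

View pics/m2.png

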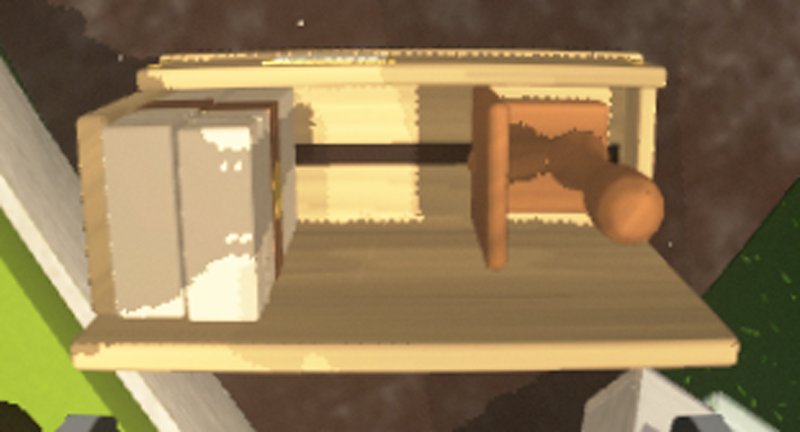

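```bash
python3 - <<'E'
from h import *
T=np.load("pics/w3.npy"); P=lambda u,v:np.array([175+u/2.5723,137+v/2.5723])
obs=[(T,(44.5,-109,158),P(73,367)),(T,(44.5,109,158),P(738,365)),(T,(34.5,-109,158),P(78,346)),(T,(34.5,109,158),P(738,344)),
(T,(-43.5,-109,52),P(140,68)),(T,(-43.5,109,52),P(665,68)),(T,(-34.5,-109,52),P(138,87)),(T,(-34.5,109,52),P(666,86))]
q,r=fit2(obs,rk); print(q); print(r)
f=lambda uv,z: least_squares(lambda a:wproj(T,pw(q,[a[0],a[1],z]))[0]-uv,[0,0]).x
for n,uv,z in [("a00",P(105,126),.142),("a10",P(118,317),.142),("a01",P(183,124),.142),("a11",P(185,318),.142),("b01",P(265,124),.142),("b11",P(258,321),.142),("head",P(625,205),.12),("plateTopfront",P(487,268),.09),("plate2",P(487,103),.09)]: print(n,f(uv,z))
E
```

```text
[ 0.6261 -0.252  -0.4598]
[[-1.1044  1.4381]
 [ 0.8915  1.4311]
 [-4.4393 -1.5563]
 [ 2.3047 -1.5188]
 [-1.9139 -0.2324]
 [ 2.1104 -0.4644]
 [-0.7623  0.8722]
 [ 1.3678  1.0036]]
a00 [-0.0323 -0.095 ]
a10 [ 0.0315 -0.0956]
a01 [-0.0322 -0.0694]
a11 [ 0.0317 -0.0725]
b01 [-0.0317 -0.0435]
b11 [ 0.0326 -0.0482]
head [-0.001   0.0752]
plateTopfront [0.0304 0.031 ]
plate2 [-0.0317  0.0298]
```

```bash
sed -i 's/^rk=.*/rk=np.array([.6261,-.252,-.4598])/' h.py; python3 - <<'E'
from h import *
D=np.array([[.2133,-.035,.4996,.2001],[.6083,.599,.6713,.219],[.6309,.6372,.6716,.2187],[.6138,.307,.6753,.0992],[.6452,.7705,.6735,.2606]])
A=[];y=[]
for a,b,r,z in D:
    A+=[[1,np.sin(a),np.cos(a-b),0],[0,np.cos(a),-np.sin(a-b),1]]; y+=[r,z]
s=np.linalg.lstsq(np.array(A),np.array(y),rcond=None); print(s[0],np.array(A)@s[0]-y)
def g(n,uv,z=0):
    c=C[n]; d=c["pose"][:3,:3]@np.linalg.solve(c["intrinsics"],[*uv,1]); o=c["pose"][:3,3]; return (o+d*(z-o[2])/d[2])[:2]
for uv in [(375,355),(305,372),(325,240),(400,372),(445,365),(400,330),(280,270),(352,415),(445,275),(385,255),(575,345),(535,465),(345,400)]: print(uv,g("scene",uv))
E
```

```text
[ 0.0315  0.4479  0.3849 -0.1459] [-0.0002 -0.0028  0.001  -0.0009  0.009  -0.0005 -0.0189  0.0048  0.0092
 -0.0005]
(375, 355) [0.598  0.1481]
(305, 372) [0.6966 0.0719]
(325, 240) [ 0.4307 -0.0891]
(400, 372) [0.5994 0.1992]
(445, 365) [0.5419 0.2531]
(400, 330) [0.5281 0.1562]
(280, 270) [ 0.5526 -0.1108]
(352, 415) [0.7089 0.1775]
(445, 275) [0.3635 0.1609]
(385, 255) [0.3899 0.0368]
(575, 345) [0.3696 0.4152]
(535, 465) [0.6075 0.4319]
(345, 400) [0.6956 0.1544]
```

```bash
cat >> h.py <<'E'
def tilted(yaw,t):
    "tool x,z: tool pitched t rad outward along yaw from straight down"
    u=np.array([np.cos(yaw),np.sin(yaw),0]); k=np.array([0,0,1.]); return np.cos(t)*u+np.sin(t)*k, np.sin(t)*u-np.cos(t)*k
E
python3 -c "
from h import *
x,z=tilted(.497,np.radians(-20)); delta([.4804,.2094,.12],x,z)"
```

```text
t 8.85 pos [ 0.6239 -0.2537  0.2606] j [-0.3861  0.6453  0.7706  1.697  -0.0003  0.0756] d [-0.2391  0.7719 -0.2343] a [-0.1367 -0.0026 -0.6864]
```

>>> apply_moves(
  moves=[
    {"ax": -0.1367, "ay": -0.0026, "az": -0.6864, "dx": -0.2391, "dy": 0.7719, "dz": -0.03, "fingers": 1},
    {"ax": -0.1367, "ay": -0.0026, "az": -0.6864, "dx": -0.2391, "dy": 0.7719, "dz": -0.03, "fingers": 1},
    {"ax": -0.1367, "ay": -0.0026, "az": -0.6864, "dx": -0.2391, "dy": 0.7719, "dz": -0.03, "fingers": 1},
    {"ax": -0.1367, "ay": -0.0026, "az": -0.6864, "dx": -0.2391, "dy": 0.7719, "dz": -0.03, "fingers": 1},
    {"ax": -0.1367, "ay": -0.0026, "az": -0.6864, "dx": -0.2391, "dy": 0.7719, "dz": -0.03, "fingers": 1},
    {"ax": -0.1367, "ay": -0.0026, "az": -0.6864, "dx": -0.2391, "dy": 0.7719, "dz": -0.03, "fingers": 1},
    {"ax": -0.1367, "ay": -0.0026, "az": -0.6864, "dx": -0.2391, "dy": 0.7719, "dz": -0.03, "fingers": 1},
    {"ax": -0.1367, "ay": -0.0026, "az": -0.6864, "dx": -0.2391, "dy": 0.7719, "dz": -0.03, "fingers": 1},
    {"ax": -0.1367, "ay": -0.0026, "az": -0.6864, "dx": -0.2391, "dy": 0.7719, "dz": -0.03, "fingers": 1},
    {"ax": -0.1367, "ay": -0.0026, "az": -0.6864, "dx": -0.2391, "dy": 0.7719, "dz": -0.03, "fingers": 1},
    {"ax": -0.1367, "ay": -0.0026, "az": -0.6864, "dx": -0.2391, "dy": 0.7719, "dz": -0.1, "fingers": 1},
    {"ax": -0.1367, "ay": -0.0026, "az": -0.6864, "dx": -0.2391, "dy": 0.7719, "dz": -0.18, "fingers": 1},
  ],
)

```text
t: 10.35
position: [0.4801, 0.2097, 0.1519]
tcp_rot: [[0.795, 0.533, -0.29], [0.505, -0.846, -0.17], [-0.336, -0.011, -0.942]]
wrist_force: [0.6, -0.1, -0.2]
finger_gap: 1.001
grip_force: 0.0
```

>>> apply_moves(
  moves=[
    {"ax": 0, "ay": 0, "az": 0, "dx": 0, "dy": 0, "dz": 0, "fingers": 1},
    {"ax": 0, "ay": 0, "az": 0, "dx": 0, "dy": 0, "dz": 0, "fingers": 1},
  ],
)

```text
t: 10.6
position: [0.4803, 0.2089, 0.1548]
tcp_rot: [[0.79, 0.541, -0.288], [0.513, -0.841, -0.171], [-0.335, -0.013, -0.942]]
wrist_force: [-0.5, 0.6, -0.0]
finger_gap: 1.0
grip_force: 0.0
```

```bash
python3 - <<'E'
from h import *
x,z=tilted(.497,np.radians(-20)); delta([.4804,.2094,.12],x,z)
s=sensors.state(); T=np.hstack([s["tcp_rot"],s["position"][:,None]]); np.save("pics/w4.npy",T)
w=eyes.grab_frame("wrist")[:,:,::-1]; cv2.imwrite("pics/w4.png",w)
w=w.copy()
u=np.array([np.cos(.497),np.sin(.497),0]); v=np.array([-u[1],u[0],0]); c=np.array([.476,.207,.024])
P=[c+a*.065*u+b*.032*v for a,b in [(1,1),(1,-1),(-1,-1),(-1,1)]]
cv2.polylines(w,[wproj(T,P).astype(int)],True,(0,0,255),1)
cv2.imwrite("pics/m3.png",w)
E
```

```text
t 10.6 pos [0.4803 0.2089 0.1548] j [ 0.433   0.6335  0.4105  1.6877 -0.0343  3.0067] d [ 0.0002  0.0008 -0.0581] a [-0.0048  0.0001 -0.0237]
```

View pics/m3.png

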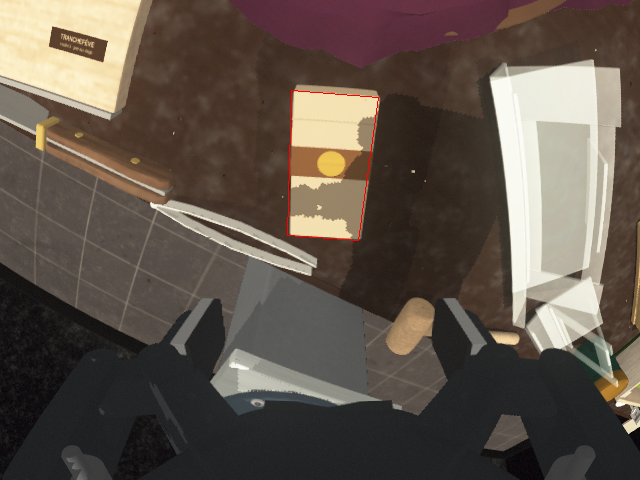

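>>> apply_moves(
  moves=[
    {"ax": -0.0048, "ay": 0, "az": -0.0237, "dx": 0.0002, "dy": 0.0008, "dz": -0.06, "fingers": 1},
    {"ax": -0.0048, "ay": 0, "az": -0.0237, "dx": 0.0002, "dy": 0.0008, "dz": -0.12, "fingers": 1},
    {"ax": -0.0048, "ay": 0, "az": -0.0237, "dx": 0.0002, "dy": 0.0008, "dz": -0.18, "fingers": 1},
    {"ax": -0.0048, "ay": 0, "az": -0.0237, "dx": 0.0002, "dy": 0.0008, "dz": -0.22, "fingers": 1},
    {"ax": -0.0048, "ay": 0, "az": -0.0237, "dx": 0.0002, "dy": 0.0008, "dz": -0.244, "fingers": 1},
    {"ax": -0.0048, "ay": 0, "az": -0.0237, "dx": 0.0002, "dy": 0.0008, "dz": -0.254, "fingers": 1},
    {"ax": -0.0048, "ay": 0, "az": -0.0237, "dx": 0.0002, "dy": 0.0008, "dz": -0.256, "fingers": 0.9},
    {"ax": -0.0048, "ay": 0, "az": -0.0237, "dx": 0.0002, "dy": 0.0008, "dz": -0.256, "fingers": 0.5},
    {"ax": -0.0048, "ay": 0, "az": -0.0237, "dx": 0.0002, "dy": 0.0008, "dz": -0.256, "fingers": 0.5},
    {"ax": -0.0048, "ay": 0, "az": -0.0237, "dx": 0.0002, "dy": 0.0008, "dz": -0.256, "fingers": 0.5},
  ],
)

```text
t: 11.9
position: [0.4804, 0.2089, -0.0002]
tcp_rot: [[0.828, 0.473, -0.302], [0.444, -0.881, -0.163], [-0.343, 0.001, -0.939]]
wrist_force: [1.0, 0.1, -0.4]
finger_gap: 0.497
grip_force: 0.0
```

```bash
python3 - <<'E'
from h import *
w=eyes.grab_frame("wrist")[:,:,::-1]; d=eyes.grab_frame("side")[:,:,::-1]; c=eyes.grab_frame("scene")[:,:,::-1]
m1=cv2.imread("pics/m1.png")
o=np.zeros((600,800,3),np.uint8)
o[:300,:400]=cv2.resize(w[60:420,80:560],(400,300)); o[:300,400:]=cv2.resize(d[250:370,200:360],(400,300),interpolation=2)
o[300:,:400]=cv2.resize(c[250:370,360:520],(400,300),interpolation=2); o[300:,400:]=cv2.resize(w[150:330,200:440],(400,300),interpolation=2)
cv2.imwrite("pics/m4.png",o)
E
```

```text
(no output)
```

View pics/m4.png

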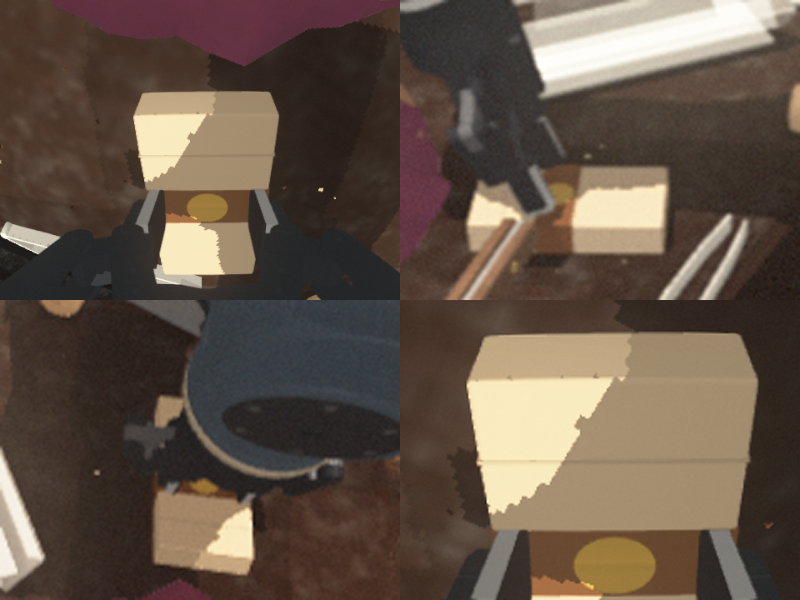

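```bash
python3 - <<'E'
from h import *
s=sensors.state(); T=np.hstack([s["tcp_rot"],s["position"][:,None]]); R,p=T[:,:3],T[:,3]
def tri(a,b):
    return least_squares(lambda X:np.concatenate([proj("scene",X)[0]-a,proj("side",X)[0]-b]),[.48,.2,.02])
r=tri((460,328),(259,335)); print(r.x,r.fun, R.T@(r.x-p))
for g in (0,.0105,.019,.025):
  for y in (-.021,.021):
    P=p+R@np.array([0,y,-g]); print(g,y,P,wproj(T,P)[0],proj("scene",P)[0],proj("side",P)[0])
print(s["finger_gap"],s["grip_force"],s["wrist_force"])
E
```

```text
[0.4742 0.239  0.0278] [-1.37   -3.2441 -2.6637  2.1091] [-0.0014 -0.0294 -0.0296]
0 -0.021 [ 0.4704  0.2273 -0.0004] [284.949  278.4867] [450.5379 328.7599] [263.4098 346.9555]
0 0.021 [ 0.4902  0.1903 -0.0004] [368.6521 278.4241] [426.9832 325.6418] [266.4589 331.0652]
0.0105 -0.021 [0.4736 0.229  0.0094] [282.6044 286.9058] [451.6258 327.4062] [260.9091 342.4089]
0.0105 0.021 [0.4934 0.192  0.0095] [370.9254 286.8429] [427.7938 324.2609] [264.0639 326.6089]
0.019 -0.021 [0.4761 0.2304 0.0174] [280.5228 294.4159] [452.5251 326.2872] [258.8665 338.6953]
0.019 0.021 [0.496  0.1934 0.0174] [372.9441 294.3533] [428.4637 323.1196] [262.1083 322.9702]
0.025 -0.021 [0.4779 0.2314 0.023 ] [278.9428 300.139 ] [453.1702 325.4846] [257.4148 336.0559]
0.025 0.021 [0.4978 0.1944 0.0231] [374.4766 300.077 ] [428.9442 322.301 ] [260.7187 320.3848]
0.5016792147595337 0.0 [-0.2326 -0.1674 -0.2283]
```

```bash
python3 - <<'E'
from h import *
print({k:getattr(manip,k) for k in dir(manip) if not k.startswith('_')})
I=np.hstack([np.eye(3),np.zeros((3,1))])
for g in (0,.01,.02,.025,.03): print(g,wproj(I,np.array([[.011,-.009,-g],[.011,.009,-g],[.011,-.021,-g],[0,-.021,-g],[-.011,-.021,-g]])).tolist())
E
```

```text
{'Unreachable': <class 'cell.Unreachable'>, 'tcp_to_grasp': 0.0187}
0 [[308.39790675019105, 257.87826011229873], [345.1161309992551, 257.84860112583635], [284.08163638881047, 257.8293469331592], [284.9490480270357, 278.48665133972145], [285.86460321934476, 298.2386067328894]]
0.01 [[307.353624851266, 264.9945395030872], [346.0827070254284, 264.96434456123075], [281.72470996497213, 264.9099911932757], [282.7214862252125, 286.4842706511774], [283.7692684725379, 307.01580793377127]]
0.02 [[306.19475222530014, 272.9252386573335], [347.1556587907542, 272.8947327124828], [279.112419578762, 272.7933827518897], [280.26610987901216, 295.34435814382346], [281.4728195233486, 316.68876143971715]]
0.025 [[305.5666644768757, 277.23845282737466], [347.7373184836781, 277.2079118787999], [277.6980999509159, 277.07733170718865], [278.942841669043, 300.13895547645825], [280.2410650693342, 321.9004445890866]]
0.03 [[304.90266067114186, 281.8098371305538], [348.3523475644985, 281.77936706019113], [276.204084558375, 281.6148666409998], [277.5497587378407, 305.2015854906413], [278.94884150664797, 327.3857849513489]]
```

>>> apply_moves(
  moves=[
    {"ax": 0, "ay": 0, "az": 0, "dx": 0, "dy": 0, "dz": 0, "fingers": 1},
    {"ax": 0, "ay": 0, "az": 0, "dx": 0, "dy": 0, "dz": 0, "fingers": 1},
    {"ax": 0, "ay": 0, "az": 0, "dx": 0, "dy": 0, "dz": 0, "fingers": 1},
    {"ax": 0, "ay": 0, "az": 0, "dx": 0, "dy": 0, "dz": -0.006, "fingers": 1},
    {"ax": 0, "ay": 0, "az": 0, "dx": 0, "dy": 0, "dz": -0.012, "fingers": 1},
    {"ax": 0, "ay": 0, "az": 0, "dx": 0, "dy": 0, "dz": -0.015, "fingers": 1},
    {"ax": 0, "ay": 0, "az": 0, "dx": 0, "dy": 0, "dz": -0.015, "fingers": 1},
  ],
)

```text
t: 12.92
position: [0.4801, 0.2088, -0.0097]
tcp_rot: [[0.828, 0.472, -0.303], [0.443, -0.881, -0.163], [-0.344, 0.001, -0.939]]
wrist_force: [0.6, 0.3, 1.0]
finger_gap: 1.001
grip_force: 0.0
```

>>> apply_moves(
  moves=[
    {"ax": 0, "ay": 0, "az": 0, "dx": 0, "dy": 0, "dz": 0, "fingers": 0.6},
    {"ax": 0, "ay": 0, "az": 0, "dx": 0, "dy": 0, "dz": 0, "fingers": 0.6},
    {"ax": 0, "ay": 0, "az": 0, "dx": 0, "dy": 0, "dz": 0, "fingers": 0.6},
  ],
)

```text
t: 13.3
position: [0.481, 0.2092, -0.0082]
tcp_rot: [[0.828, 0.473, -0.301], [0.444, -0.881, -0.162], [-0.342, 0.001, -0.94]]
wrist_force: [-0.5, 0.7, 17.8]
finger_gap: 0.661
grip_force: 60.0
```

>>> apply_moves(
  moves=[
    {"ax": 0, "ay": 0, "az": 0, "dx": 0, "dy": 0, "dz": 0.005, "fingers": 0.4},
    {"ax": 0, "ay": 0, "az": 0, "dx": 0, "dy": 0, "dz": 0.02, "fingers": 0.4},
    {"ax": 0, "ay": 0, "az": 0, "dx": 0, "dy": 0, "dz": 0.05, "fingers": 0.4},
    {"ax": 0, "ay": 0, "az": 0, "dx": 0, "dy": 0, "dz": 0.08, "fingers": 0.4},
    {"ax": 0, "ay": 0, "az": 0, "dx": 0, "dy": 0, "dz": 0.08, "fingers": 0.4},
  ],
)

```text
t: 13.92
position: [0.4812, 0.2091, 0.04]
tcp_rot: [[0.829, 0.472, -0.3], [0.444, -0.881, -0.162], [-0.341, 0.001, -0.94]]
wrist_force: [0.5, 0.5, 0.2]
finger_gap: 0.402
grip_force: 0.0
```

```bash
python3 - <<'E'
from h import *
s=sensors.state(); T=np.hstack([s["tcp_rot"],s["position"][:,None]]); np.save("pics/w5.npy",T)
w=eyes.grab_frame("wrist")[:,:,::-1]; d=eyes.grab_frame("side")[:,:,::-1]; cv2.imwrite("pics/w5.png",w); cv2.imwrite("pics/d5.png",d)
print(s["position"],s["finger_gap"],s["grip_force"],s["wrist_force"])
w4=cv2.imread("pics/side0.png")
# fraction of cream pixels near the old box spot, side view
f=lambda im:(im[310:355,225:310].min(2)>150).mean(); print(f(w4),f(d))
# cream pixels in wrist view
m=((w[:,:,2]>140)&(w[:,:,0]>90)&(w[:,:,2]>w[:,:,0]+15)).astype(np.uint8)
n,l,st,ce=cv2.connectedComponentsWithStats(m); print([(st[i].tolist(),ce[i].round().tolist()) for i in range(1,n) if st[i][4]>800])
E
```

```text
[0.4812 0.2091 0.04  ] 0.4022246099921409 0.0 [0.516  0.4773 0.1919]
0.3796078431372549 0.17437908496732027
[([0, 0, 49, 211, 8328], [20.0, 98.0]), ([557, 82, 83, 346, 14993], [600.0, 256.0]), ([289, 138, 137, 101, 12352], [354.0, 188.0]), ([291, 273, 111, 68, 5375], [334.0, 305.0]), ([102, 288, 139, 57, 3165], [170.0, 316.0]), ([282, 339, 41, 33, 922], [302.0, 356.0])]
```

```bash
python3 - <<'E'
from h import *
T=np.load("pics/w5.npy")
u=np.array([np.cos(.497),np.sin(.497),0]); v=np.array([-u[1],u[0],0]); c=np.array([.476,.207,.024])
print(wproj(T,[c+a*.065*u+b*.032*v for a,b in [(1,1),(1,-1),(-1,-1),(-1,1)]]))
w=cv2.imread("pics/w5.png"); d=cv2.imread("pics/d5.png"); w4=cv2.imread("pics/side0.png")
o=np.zeros((600,800,3),np.uint8)
o[:,:500]=cv2.resize(w[100:400,200:450],(500,600),interpolation=2); o[:300,500:]=cv2.resize(d[250:370,200:320],(300,300),interpolation=2)
o[300:,500:]=cv2.resize(cv2.imread("pics/w2.png")[200:320,270:390],(300,300),interpolation=2)
cv2.imwrite("pics/m5.png",o)
E
```

```text
[[253.6955 156.2182]
 [395.6415 155.23  ]
 [374.8011 339.7029]
 [278.6012 340.1258]]
```

View pics/m5.png

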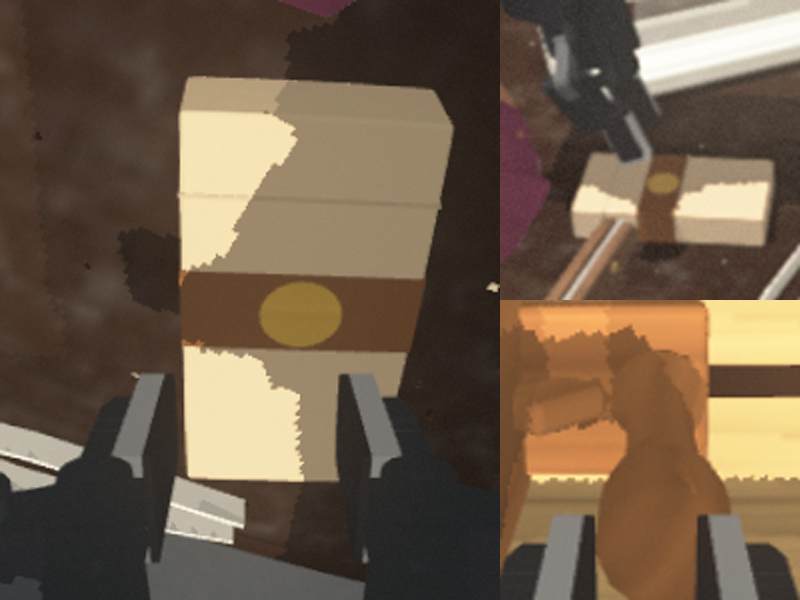

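```bash
cat >> h.py <<'E'
def wray(T,uv,z):
    return least_squares(lambda a:wproj(T,[a[0],a[1],z])[0]-uv,[T[0,3],T[1,3]]).x
def boxfit(im,T,c0,yaw0,z=.024):
    "fit box top outline in wrist image: edges by gradient? -> simple mask rectangle"
E
python3 - <<'E'
from h import *
T=np.load("pics/w5.npy"); P=lambda u,v:np.array([200+u/2,100+v/2])
Q={n:wray(T,P(*uv),.024) for n,uv in dict(ol=(180,110),orr=(452,128),il=(188,479),disc=(300,314),band_l=(180,310),band_r=(415,315),seamr=(440,207)).items()}
for k,v in Q.items(): print(k,v)
d=Q["ol"]-Q["il"]; print(np.arctan2(d[1],d[0]),np.linalg.norm(d)); e=Q["ol"]-Q["orr"]; print(np.arctan2(e[1],e[0])-np.pi/2,np.linalg.norm(e)); print((Q["orr"]+Q["il"])/2)
# disc check on earlier image w4
T4=np.load("pics/w4.npy"); print(wray(T4,np.array([331,164]),.024))
E
```

```text
ol [0.5259 0.2516]
orr [0.5519 0.195 ]
il [0.4094 0.1955]
disc [0.4878 0.1987]
band_l [0.474  0.2274]
band_r [0.5021 0.1708]
seamr [0.533  0.1851]
0.4492460157824837 0.12930657852139393
0.43110540033154665 0.062279130266304605
[0.4806 0.1952]
[0.4833 0.2091]
```

```bash
python3 -c "
from h import *
x,z=tilted(.443,np.radians(-20)); delta([.4772,.1935,-.022],x,z)"
```

```text
t 14.025 pos [0.4804 0.2088 0.0385] j [ 0.4256  0.6937  0.2153  1.4419 -0.0236  3.0795] d [-0.0053 -0.0255 -0.1008] a [ 0.0004 -0.0002 -0.0156]
```

>>> apply_moves(
  moves=[
    {"ax": 0, "ay": 0, "az": -0.0156, "dx": -0.0053, "dy": -0.0255, "dz": 0, "fingers": 1},
    {"ax": 0, "ay": 0, "az": -0.0156, "dx": -0.0053, "dy": -0.0255, "dz": 0, "fingers": 1},
    {"ax": 0, "ay": 0, "az": -0.0156, "dx": -0.0053, "dy": -0.0255, "dz": 0, "fingers": 1},
    {"ax": 0, "ay": 0, "az": -0.0156, "dx": -0.0053, "dy": -0.0255, "dz": -0.04, "fingers": 1},
    {"ax": 0, "ay": 0, "az": -0.0156, "dx": -0.0053, "dy": -0.0255, "dz": -0.075, "fingers": 1},
    {"ax": 0, "ay": 0, "az": -0.0156, "dx": -0.0053, "dy": -0.0255, "dz": -0.092, "fingers": 1},
    {"ax": 0, "ay": 0, "az": -0.0156, "dx": -0.0053, "dy": -0.0255, "dz": -0.1, "fingers": 1},
    {"ax": 0, "ay": 0, "az": -0.0156, "dx": -0.0053, "dy": -0.0255, "dz": -0.1, "fingers": 1},
    {"ax": 0, "ay": 0, "az": -0.0156, "dx": -0.0053, "dy": -0.0255, "dz": -0.1, "fingers": 1},
  ],
)

```text
t: 15.15
position: [0.4775, 0.1937, -0.0209]
tcp_rot: [[0.849, 0.429, -0.309], [0.403, -0.903, -0.148], [-0.343, 0.001, -0.94]]
wrist_force: [0.2, -0.5, 0.1]
finger_gap: 1.001
grip_force: 0.0
```

>>> apply_moves(
  moves=[
    {"ax": 0, "ay": 0, "az": 0, "dx": 0, "dy": 0, "dz": 0, "fingers": 0.65},
    {"ax": 0, "ay": 0, "az": 0, "dx": 0, "dy": 0, "dz": 0, "fingers": 0.65},
    {"ax": 0, "ay": 0, "az": 0, "dx": 0, "dy": 0, "dz": 0, "fingers": 0.65},
  ],
)

```text
t: 15.52
position: [0.4775, 0.1936, -0.0208]
tcp_rot: [[0.849, 0.429, -0.309], [0.402, -0.903, -0.148], [-0.342, 0.001, -0.94]]
wrist_force: [0.5, -0.1, 8.5]
finger_gap: 0.732
grip_force: 66.4
```

>>> apply_moves(
  moves=[
    {"ax": 0, "ay": 0, "az": 0, "dx": 0, "dy": 0, "dz": 0.01, "fingers": 0.6},
    {"ax": 0, "ay": 0, "az": 0, "dx": 0, "dy": 0, "dz": 0.04, "fingers": 0.6},
    {"ax": 0, "ay": 0, "az": 0, "dx": 0, "dy": 0, "dz": 0.08, "fingers": 0.6},
    {"ax": 0, "ay": 0, "az": 0, "dx": 0, "dy": 0, "dz": 0.1, "fingers": 0.6},
    {"ax": 0, "ay": 0, "az": 0, "dx": 0, "dy": 0, "dz": 0.1, "fingers": 0.6},
  ],
)

```text
t: 16.15
position: [0.4777, 0.1938, 0.0394]
tcp_rot: [[0.849, 0.429, -0.308], [0.403, -0.903, -0.147], [-0.342, 0.001, -0.94]]
wrist_force: [0.4, 0.1, -3.0]
finger_gap: 0.732
grip_force: 65.9
```

>>> apply_moves(
  moves=[
    {"ax": 0, "ay": 0, "az": 0, "dx": 0.02, "dy": 0, "dz": 0.1, "fingers": 0.6},
    {"ax": 0.2144, "ay": -0.4517, "az": 0, "dx": 0.1448, "dy": 0.0338, "dz": 0.168, "fingers": 0.6},
    {"ax": 0.2144, "ay": -0.4517, "az": 0, "dx": 0.1448, "dy": 0.0338, "dz": 0.168, "fingers": 0.6},
    {"ax": 0.2144, "ay": -0.4517, "az": 0, "dx": 0.1448, "dy": 0.0338, "dz": 0.168, "fingers": 0.6},
    {"ax": 0.2144, "ay": -0.4517, "az": 0, "dx": 0.1448, "dy": 0.0338, "dz": 0.168, "fingers": 0.6},
    {"ax": 0.2144, "ay": -0.4517, "az": 0, "dx": 0.1448, "dy": 0.0338, "dz": 0.168, "fingers": 0.6},
    {"ax": 0.2144, "ay": -0.4517, "az": 0, "dx": 0.1448, "dy": 0.0338, "dz": 0.168, "fingers": 0.6},
    {"ax": 0.2144, "ay": -0.4517, "az": 0, "dx": 0.1448, "dy": 0.0338, "dz": 0.168, "fingers": 0.6},
    {"ax": 0.2144, "ay": -0.4517, "az": 0, "dx": 0.1448, "dy": 0.0338, "dz": 0.168, "fingers": 0.6},
    {"ax": 0.2144, "ay": -0.4517, "az": 0, "dx": 0.1448, "dy": 0.0338, "dz": 0.168, "fingers": 0.6},
    {"ax": 0.2144, "ay": -0.4517, "az": 0, "dx": 0.1448, "dy": 0.0338, "dz": 0.168, "fingers": 0.6},
    {"ax": 0.2144, "ay": -0.4517, "az": 0, "dx": 0.1448, "dy": 0.0338, "dz": 0.168, "fingers": 0.6},
  ],
)

```text
t: 17.65
position: [0.634, 0.23, 0.1809]
tcp_rot: [[0.376, 0.442, 0.814], [0.18, -0.897, 0.404], [0.909, -0.006, -0.417]]
wrist_force: [1.3, 0.5, -2.0]
finger_gap: 0.731
grip_force: 67.5
```

```bash
python3 - <<'E'
from h import *
x,z=tilted(.443,np.radians(70)); delta([.5646,.2141,.0733],x,z)
s=sensors.state(); print(s["tcp_rot"],s["wrist_force"],s["moment"],s["finger_gap"],s["grip_force"])
d=eyes.grab_frame("side")[:,:,::-1]; c=eyes.grab_frame("scene")[:,:,::-1]; cv2.imwrite("pics/d6.png",d); cv2.imwrite("pics/c6.png",c)
E
```

```text
t 17.65 pos [0.634  0.23   0.1809] j [ 0.2507  0.0714 -1.1354 -0.7683  0.1902  3.0594] d [-0.1156 -0.0264 -0.1793] a [ 0.0096 -0.024  -0.0047]
[[ 0.3763  0.4418  0.8143]
 [ 0.1796 -0.8971  0.4037]
 [ 0.9089 -0.0057 -0.4169]] [ 1.2976  0.5241 -2.0495] [-0.4838  1.0083  0.0014] 0.7308220823053075 67.51819252967834
```

```bash
cat > kin.py <<'E'
from h import *
D=[(.2133,-.035,1.3235,.4996,.2001),(.6138,.307,1.2626,.6753,.0992),(.6452,.7705,1.6969,.6735,.2606),(.6335,.4105,1.6877,.5238,.1548),(.6937,.2153,1.4419,.5238,.0385),(.0714,-1.1354,-.7683,.6744,.1809)]
def fk(k,j):
    r0,z0,L1,L2,e,L3=k; a=j[0]; b=j[0]-j[1]; p=b+j[2]
    return np.array([r0+L1*np.sin(a)+L2*np.cos(b)+e*np.sin(b)+L3*np.cos(p), z0+L1*np.cos(a)-L2*np.sin(b)+e*np.cos(b)-L3*np.sin(p)])
s=least_squares(lambda k:np.concatenate([fk(k,d[:3])-d[3:] for d in D]+[.02*(k-np.array([0,.15,.45,.38,0,.25]))]),[0,.15,.45,.38,0,.25]); K=s.x
if __name__=="__main__":
    print(K,s.fun[:12])
    for tilt in (50,60,65,70):
      for r in (.55,.58,.6,.62,.64,.66,.68):
        p=np.pi/2-np.radians(tilt)
        # tcp z such that box centre at .065+: approx
        q=least_squares(lambda j:np.r_[fk(K,j)-[r,.075],.5*(j[0]-j[1]+j[2]-p)],[.3,-.9,-1.],bounds=([-.74,-1.13,-2.1],[1.72,1.35,2.04]))
        print(tilt,r,q.x,"err",np.abs(q.fun).max())
E
python3 kin.py
```

```text
[0.0017 0.2438 0.4866 0.3913 0.064  0.4848] [-0.0004  0.0002 -0.0003  0.0003  0.0007 -0.0005  0.0001 -0.0001 -0.0002
  0.0005  0.0001 -0.0005]
50 0.55 [-0.0768 -1.13   -0.3065] err 0.02432422140917756
50 0.58 [ 0.0027 -1.13   -0.41  ] err 0.01227001748357276
50 0.6 [ 0.0523 -1.13   -0.4764] err 0.003908426250034791
50 0.62 [ 0.0938 -1.1066 -0.5022] err 1.745474369485578e-07
50 0.64 [ 0.1286 -1.0625 -0.4929] err 6.46620257338526e-10
50 0.66 [ 0.1621 -1.0175 -0.4815] err 7.056280559858408e-10
50 0.68 [ 0.1945 -0.9718 -0.4682] err 1.5054610336129315e-11
60 0.55 [-0.0387 -1.13   -0.4374] err 0.0651273961001701
60 0.58 [ 0.0616 -1.13   -0.565 ] err 0.05150519273059867
60 0.6 [ 0.1239 -1.13   -0.6464] err 0.042676946208987654
60 0.62 [ 0.1823 -1.13   -0.7243] err 0.035232888878549695
60 0.64 [ 0.2367 -1.13   -0.7983] err 0.026382056918783925
60 0.66 [ 0.2868 -1.13   -0.8676] err 0.016165738823475162
60 0.68 [ 0.3324 -1.13   -0.932 ] err 0.004654965076243411
65 0.55 [-0.0023 -1.13   -0.523 ] err 0.08417645530260315
65 0.58 [ 0.1142 -1.13   -0.6703] err 0.07047607805212075
65 0.6 [ 0.1865 -1.13   -0.7644] err 0.06510717618364803
65 0.62 [ 0.2539 -1.13   -0.8539] err 0.057845866933942225
65 0.64 [ 0.3156 -1.13   -0.9376] err 0.04869872048503876
65 0.66 [ 0.371 -1.13  -1.014] err 0.037738044378996194
65 0.68 [ 0.4194 -1.13   -1.0823] err 0.02512274555309424
70 0.55 [ 0.0568 -1.13   -0.6357] err 0.10103271410103437
70 0.58 [ 0.2007 -1.13   -0.8177] err 0.09634264438434148
70 0.6 [ 0.2913 -1.13   -0.9357] err 0.09180619867148032
70 0.62 [ 0.375  -1.13   -1.0471] err 0.08440862739284771
70 0.64 [ 0.4482 -1.13   -1.1467] err 0.07405338044091347
70 0.66 [ 0.5083 -1.13   -1.2302] err 0.06101804061434091
70 0.68 [ 0.5548 -1.13   -1.2968] err 0.04590078153000665
```

```bash
cat > ik.py <<'E'
from kin import *
LO=np.array([-2.98,-.74,-1.13,-2.1,-1.55,-3.13]); HI=np.array([2.98,1.72,1.34,2.03,1.43,3.13]); d6=.346; d5=K[5]-d6
def FK(j):
    er=np.array([np.cos(j[0]),np.sin(j[0]),0]); et=np.array([-er[1],er[0],0]); k=np.array([0,0,1.])
    r0,z0,L1,L2,e,_=K; b=j[1]-j[2]; p=b+j[3]
    W=er*(r0+L1*np.sin(j[1])+L2*np.cos(b)+e*np.sin(b))+k*(z0+L1*np.cos(j[1])-L2*np.sin(b)+e*np.cos(b))
    f=np.cos(p)*er-np.sin(p)*k; n=np.sin(p)*er+np.cos(p)*k
    z=np.cos(j[4])*f+np.sin(j[4])*et; t=-np.sin(j[4])*f+np.cos(j[4])*et
    return W+d5*f+d6*z, -np.cos(j[5])*n+np.sin(j[5])*t, z, W
def IK(p,x,z,seeds):
    best=None
    for s in seeds:
        q=least_squares(lambda j:np.r_[(FK(j)[0]-p)*5,FK(j)[1]-x,FK(j)[2]-z],np.clip(s,LO+.01,HI-.01),bounds=(LO,HI))
        if best is None or q.cost<best.cost: best=q
    return best
if __name__=="__main__":
    st=sensors.state(); F=FK(st["joint_pos"]); print(F[0]-st["position"],F[1]-st["tcp_rot"][:,0],F[2]-st["tcp_rot"][:,2])
    j0=st["joint_pos"]; seeds=[j0,[.4,.3,-.2,1.,-1.,-1.],[.4,.3,-.2,1.,1.,1.],[.4,.3,-.2,.5,1.,2.2],[.4,.3,-.2,.5,-1.,-2.2],[.5,.3,-.8,0,-1.,-3]]
    for bx,by in [(.5,.19),(.53,.17)]:
      for psi in range(-120,121,20):
        y=np.radians(psi); x,z=tilted(y,np.radians(70)); tcp=np.array([bx,by,.073])+.0328*np.array([np.cos(y),np.sin(y),0])
        q=IK(tcp,x,z,seeds); print(bx,by,psi,"cost %.1e"%q.cost,q.x, "W",FK(q.x)[3])
E
python3 ik.py
```

```text
[-0.0022 -0.0006  0.0022] [-0. -0.  0.] [0. 0. 0.]
0.5 0.19 -120 cost 5.7e-02 [ 0.6584  1.1498  0.6226  2.03   -0.5228 -0.2448] W [0.6456 0.4994 0.3011]
0.5 0.19 -100 cost 9.3e-03 [ 0.7388  1.1659  0.5858  2.03   -0.6836 -0.3214] W [0.5998 0.5463 0.2745]
0.5 0.19 -80 cost 2.2e-20 [ 0.8163  1.0946  0.394   1.8946 -0.8522 -0.4292] W [0.5305 0.5643 0.2635]
0.5 0.19 -60 cost 5.6e-31 [ 0.897   0.8695 -0.0359  1.4519 -1.0653 -0.7177] W [0.4152 0.52   0.2894]
0.5 0.19 -40 cost 3.5e-28 [ 0.9399  0.5733 -0.5483  0.6317 -1.2156 -1.3764] W [0.2909 0.3983 0.3279]
0.5 0.19 -20 cost 5.8e-24 [ 0.9103  0.426  -1.1166 -0.6716 -1.1073 -2.3259] W [0.1704 0.2194 0.2975]
0.5 0.19 0 cost 3.4e-02 [ 0.887   0.3579 -1.13   -0.6949 -0.9757 -2.5242] W [0.1695 0.208  0.3149]
0.5 0.19 20 cost 1.3e-01 [ 0.7157  0.1374 -1.13   -0.5625 -0.5794 -2.8244] W [0.1859 0.1616 0.3715]
0.5 0.19 40 cost 4.0e-02 [-0.1569  0.3491 -1.13   -0.6912  0.9614  2.54  ] W [ 0.2644 -0.0418  0.3172]
0.5 0.19 60 cost 9.5e-05 [-0.181   0.4265 -1.13   -0.7084  1.0937  2.3571] W [ 0.2681 -0.0491  0.2965]
0.5 0.19 80 cost 7.1e-24 [-0.2146  0
[... 911 characters left out ...]
02 [ 0.7773  0.3758 -1.13   -0.799  -0.8878 -2.6381] W [0.1922 0.1891 0.3101]
0.53 0.17 20 cost 1.0e-01 [ 0.0024  0.1951 -1.13   -0.6695  0.5295  2.8712] W [0.2533 0.0006 0.3572]
0.53 0.17 40 cost 2.3e-02 [-0.1702  0.4008 -1.13   -0.8128  0.9332  2.5955] W [ 0.2672 -0.0459  0.3034]
0.53 0.17 60 cost 8.9e-27 [-0.2134  0.444  -1.0527 -0.6238  1.1081  2.3238] W [ 0.2966 -0.0643  0.2977]
0.53 0.17 80 cost 3.9e-27 [-0.2412  0.6059 -0.4778  0.6681  1.2157  1.378 ] W [ 0.5035 -0.1239  0.3279]
0.53 0.17 100 cost 5.1e-27 [-0.2003  0.9101  0.0555  1.5045  1.0643  0.7156] W [ 0.6773 -0.1375  0.2892]
0.53 0.17 120 cost 2.3e-29 [-0.1224  1.1515  0.5218  1.9681  0.8486  0.4259] W [ 0.7941 -0.0977  0.2632]
```

```bash
python3 -c "
from ik import *
x,z=tilted(np.radians(45),0); delta([.5,.19,.25],x,z)"
```

```text
t 17.75 pos [0.6344 0.2296 0.1781] j [ 0.2502  0.0768 -1.1343 -0.7687  0.1898  3.0594] d [-0.2241 -0.0659  0.1198] a [-0.2129  0.2945  0.0942]
```

>>> apply_moves(
  moves=[
    {"ax": -0.2129, "ay": 0.2945, "az": 0.0942, "dx": -0.2241, "dy": -0.0659, "dz": 0.12, "fingers": 0.6},
    {"ax": -0.2129, "ay": 0.2945, "az": 0.0942, "dx": -0.2241, "dy": -0.0659, "dz": 0.12, "fingers": 0.6},
    {"ax": -0.2129, "ay": 0.2945, "az": 0.0942, "dx": -0.2241, "dy": -0.0659, "dz": 0.12, "fingers": 0.6},
    {"ax": -0.2129, "ay": 0.2945, "az": 0.0942, "dx": -0.2241, "dy": -0.0659, "dz": 0.12, "fingers": 0.6},
    {"ax": -0.2129, "ay": 0.2945, "az": 0.0942, "dx": -0.2241, "dy": -0.0659, "dz": 0.12, "fingers": 0.6},
    {"ax": -0.2129, "ay": 0.2945, "az": 0.0942, "dx": -0.2241, "dy": -0.0659, "dz": 0.12, "fingers": 0.6},
    {"ax": -0.2129, "ay": 0.2945, "az": 0.0942, "dx": -0.2241, "dy": -0.0659, "dz": 0.12, "fingers": 0.6},
    {"ax": -0.2129, "ay": 0.2945, "az": 0.0942, "dx": -0.2241, "dy": -0.0659, "dz": 0.12, "fingers": 0.6},
    {"ax": -0.2129, "ay": 0.2945, "az": 0.0942, "dx": -0.2241, "dy": -0.0659, "dz": 0.12, "fingers": 0.6},
  ],
)

```text
t: 18.88
position: [0.4975, 0.1897, 0.2521]
tcp_rot: [[0.727, 0.674, 0.133], [0.668, -0.739, 0.09], [0.159, 0.024, -0.987]]
wrist_force: [1.0, 0.4, -1.9]
finger_gap: 0.731
grip_force: 67.4
```

>>> apply_moves(
  moves=[
    {"ax": 0, "ay": 0, "az": 0.67, "dx": 0, "dy": 0, "dz": 0, "fingers": 0.6},
    {"ax": 0, "ay": 0, "az": 0.67, "dx": 0, "dy": 0, "dz": 0, "fingers": 0.6},
    {"ax": 0, "ay": 0, "az": 0.67, "dx": 0, "dy": 0, "dz": 0, "fingers": 0.6},
    {"ax": 0, "ay": 0, "az": 0.67, "dx": 0, "dy": 0, "dz": 0, "fingers": 0.6},
    {"ax": 0, "ay": 0, "az": 0.67, "dx": 0, "dy": 0, "dz": 0, "fingers": 0.6},
    {"ax": 0, "ay": 0, "az": 0.67, "dx": 0, "dy": 0, "dz": 0, "fingers": 0.6},
    {"ax": 0, "ay": 0, "az": 0.67, "dx": 0, "dy": 0, "dz": 0, "fingers": 0.6},
    {"ax": 0, "ay": 0, "az": 0.67, "dx": 0, "dy": 0, "dz": 0, "fingers": 0.6},
    {"ax": 0, "ay": 0, "az": 0.67, "dx": 0, "dy": 0, "dz": 0, "fingers": 0.6},
    {"ax": 0, "ay": 0, "az": 0.67, "dx": 0, "dy": 0, "dz": 0, "fingers": 0.6},
    {"ax": 0, "ay": 0, "az": 0.67, "dx": 0, "dy": 0, "dz": 0, "fingers": 0.6},
    {"ax": 0, "ay": 0, "az": 0.67, "dx": 0, "dy": 0, "dz": 0, "fingers": 0.6},
  ],
)

```text
t: 20.38
position: [0.4977, 0.1901, 0.2504]
tcp_rot: [[-0.945, 0.29, -0.153], [0.283, 0.957, 0.069], [0.166, 0.022, -0.986]]
wrist_force: [0.0, -0.4, -3.1]
finger_gap: 0.731
grip_force: 67.4
```

```bash
python3 -c "
from ik import *
y=np.radians(-50); x,z=tilted(y,np.radians(70)); b=np.array([.51,.18])
t=np.r_[b+.0328*np.array([np.cos(y),np.sin(y)]),.0733]; print(t)
delta(t+[0,0,.1],x,z)
for h in (0,.1): q=IK(t+[0,0,h],x,z,[[.9,.6,-.3,1.,-1.1,-1]]); print(q.cost,q.x)
"
```

```text
[0.5311 0.1549 0.0733]
t 20.375 pos [0.4977 0.1901 0.2504] j [0.2931 0.4167 0.3565 1.6382 0.1105 0.5788] d [ 0.0557 -0.0588 -0.1285] a [-0.3701  0.2345  0.7226]
2.01303818623906e-17 [ 0.8977  0.7155 -0.2951  1.0589 -1.1708 -1.0368]
5.715039937566304e-20 [ 0.8977  0.575  -0.2326  1.2618 -1.1708 -1.0368]
```

>>> apply_moves(
  moves=[
    {"ax": 0, "ay": 0, "az": 0.45, "dx": 0, "dy": 0, "dz": 0, "fingers": 0.6},
    {"ax": 0, "ay": 0, "az": 0.45, "dx": 0, "dy": 0, "dz": 0, "fingers": 0.6},
    {"ax": 0, "ay": 0, "az": 0.45, "dx": 0, "dy": 0, "dz": 0, "fingers": 0.6},
    {"ax": 0, "ay": 0, "az": 0.45, "dx": 0, "dy": 0, "dz": 0, "fingers": 0.6},
    {"ax": 0, "ay": 0, "az": 0.45, "dx": 0, "dy": 0, "dz": 0, "fingers": 0.6},
    {"ax": 0, "ay": 0, "az": 0.45, "dx": 0, "dy": 0, "dz": 0, "fingers": 0.6},
    {"ax": 0, "ay": 0, "az": 0.45, "dx": 0, "dy": 0, "dz": 0, "fingers": 0.6},
    {"ax": 0, "ay": 0, "az": 0.45, "dx": 0, "dy": 0, "dz": 0, "fingers": 0.6},
  ],
)

```text
t: 21.38
position: [0.4976, 0.19, 0.2508]
tcp_rot: [[-0.426, -0.9, -0.095], [-0.89, 0.435, -0.138], [0.166, 0.026, -0.986]]
wrist_force: [0.7, 0.8, -2.1]
finger_gap: 0.724
grip_force: 67.4
```

```bash
python3 -c "
from ik import *
y=np.radians(-50); x,z=tilted(y,np.radians(70)); t=np.array([.5311,.1549,.0733])
delta(t+[0,0,.1],x,z)
s=sensors.state(); R0=s['tcp_rot']; R1=np.stack([x,np.cross(z,x),z],1); rv=Ro.from_matrix(R1@R0.T).as_rotvec(); j=s['joint_pos']
for a in np.linspace(0,1,6):
    R=Ro.from_rotvec(rv*a).as_matrix()@R0; p=s['position']+a*(t+[0,0,.1]-s['position']); q=IK(p,R[:,0],R[:,2],[j]); j=q.x; print(round(a,1),'%.0e'%q.cost,j)
"
```

```text
t 21.375 pos [0.4976 0.19   0.2508] j [ 0.4216  0.4372  0.3876  1.6656 -0.0876 -0.6943] d [ 0.0558 -0.0585 -0.1292] a [-0.3502 -0.0514  0.3339]
0.0 5e-23 [ 0.4216  0.4364  0.3869  1.6657 -0.0876 -0.6944]
0.2 1e-19 [ 0.5454  0.4814  0.3661  1.6641 -0.309  -0.7435]
0.4 4e-30 [ 0.6588  0.5122  0.2797  1.6251 -0.526  -0.7926]
0.6 3e-27 [ 0.758   0.5354  0.1426  1.5512 -0.7396 -0.8473]
0.8 1e-24 [ 0.8392  0.5568 -0.0301  1.4395 -0.953  -0.9179]
1.0 1e-19 [ 0.8977  0.5751 -0.2326  1.2619 -1.1708 -1.0368]
```

Path is clean. Tilt to the standing pose, hovering 0.1 m high.

>>> apply_moves(
  moves=[
    {"ax": -0.3502, "ay": -0.0514, "az": 0.3339, "dx": 0.0558, "dy": -0.0585, "dz": -0.129, "fingers": 0.6},
    {"ax": -0.3502, "ay": -0.0514, "az": 0.3339, "dx": 0.0558, "dy": -0.0585, "dz": -0.129, "fingers": 0.6},
    {"ax": -0.3502, "ay": -0.0514, "az": 0.3339, "dx": 0.0558, "dy": -0.0585, "dz": -0.129, "fingers": 0.6},
    {"ax": -0.3502, "ay": -0.0514, "az": 0.3339, "dx": 0.0558, "dy": -0.0585, "dz": -0.129, "fingers": 0.6},
    {"ax": -0.3502, "ay": -0.0514, "az": 0.3339, "dx": 0.0558, "dy": -0.0585, "dz": -0.129, "fingers": 0.6},
    {"ax": -0.3502, "ay": -0.0514, "az": 0.3339, "dx": 0.0558, "dy": -0.0585, "dz": -0.129, "fingers": 0.6},
    {"ax": -0.3502, "ay": -0.0514, "az": 0.3339, "dx": 0.0558, "dy": -0.0585, "dz": -0.129, "fingers": 0.6},
    {"ax": -0.3502, "ay": -0.0514, "az": 0.3339, "dx": 0.0558, "dy": -0.0585, "dz": -0.129, "fingers": 0.6},
    {"ax": -0.3502, "ay": -0.0514, "az": 0.3339, "dx": 0.0558, "dy": -0.0585, "dz": -0.129, "fingers": 0.6},
    {"ax": -0.3502, "ay": -0.0514, "az": 0.3339, "dx": 0.0558, "dy": -0.0585, "dz": -0.129, "fingers": 0.6},
    {"ax": -0.3502, "ay": -0.0514, "az": 0.3339, "dx": 0.0558, "dy": -0.0585, "dz": -0.129, "fingers": 0.6},
  ],
)

```text
t: 22.75
position: [0.5331, 0.1553, 0.1741]
tcp_rot: [[0.215, -0.768, 0.603], [-0.271, -0.64, -0.719], [0.938, -0.008, -0.346]]
wrist_force: [0.3, 0.1, -1.7]
finger_gap: 0.727
grip_force: 67.6
```

```bash
python3 - <<'E'
from ik import *
y=np.radians(-50); x,z=tilted(y,np.radians(70)); t=np.array([.5311,.1549,.0733])
delta(t,x,z); s=sensors.state(); p=s["position"]; R=s["tcp_rot"]; print(s["wrist_force"],s["grip_force"])
# expected box in tool frame (from grasp: tilt -20, centre .0037u+.0328k)
u=np.array([np.cos(y),np.sin(y),0]); v=np.array([-u[1],u[0],0]); k=np.array([0,0,1.])
c=p-.0328*u+.0037*k
cor=[c+a*.065*k+b*.032*v+e*.012*u for a in(1,-1) for b in (1,-1) for e in (1,-1)]
# box faces visible: look for cream mask in side and scene near the expected box
for n in("side","scene"):
    im=eyes.grab_frame(n)[:,:,::-1]; cv2.imwrite(f"pics/{n}7.png",im); q=proj(n,np.array(cor)); print(n,"expected bbox",q.min(0),q.max(0))
    x0,y0=(q.min(0)-25).astype(int); x1,y1=(q.max(0)+25).astype(int)
    sub=im[y0:y1,x0:x1].astype(int); m=((sub[:,:,2]>110)&(sub[:,:,2]-sub[:,:,0]>15)&(sub[:,:,2]-sub[:,:,0]<95)&(sub[:,:,1]-sub[:,:,0]>5)).astype(np.uint8)
    nn,l,st,ce=cv2.connectedComponentsWithStats(m)
    for i in range(1,nn):
        if st[i][4]>60:
            pts=np.argwhere(l==i)[:,::-1].astype(np.float32)+[x0,y0]; print(st[i][:4]+[x0,y0,0,0],st[i][4],cv2.minAreaRect(pts.astype(np.float32)))
    print("axis px",proj(n,c-.065*k)[0],proj(n,c+.065*k)[0])
E
```

```text
t 22.75 pos [0.5331 0.1553 0.1741] j [ 0.8947  0.5701 -0.2287  1.2606 -1.1683 -1.0381] d [-0.0034 -0.0006 -0.168 ] a [-0.0027  0.0012  0.0012]
[ 0.2603  0.0742 -1.6972] 67.55080819129944
side expected bbox [228.695  197.0297] [274.7614 276.9244]
[279 195  20  36] 349 ((288.5, 212.5), (35.0, 19.0), 90.0)
axis px [255.193 271.069] [249.3647 201.9934]
scene expected bbox [414.6788 221.2029] [452.7597 309.1997]
[419 196  58  21] 710 ((447.5, 206.0), (20.0, 57.0), 90.0)
[389 223  12  33] 236 ((394.5, 239.0), (32.0, 11.0), 90.0)
[416 222  48  88] 2226 ((439.5, 265.5), (87.0, 47.0), 90.0)
[455 285  22  13] 121 ((466.20001220703125, 290.1000061035156), (23.702320098876953, 5.366563320159912), 26.56505012512207)
axis px [425.5257 292.7149] [439.1059 237.0652]
```

>>> apply_moves(
  moves=[
    {"ax": -0.003, "ay": 0.001, "az": 0.001, "dx": -0.003, "dy": 0, "dz": -0.06, "fingers": 0.6},
    {"ax": -0.003, "ay": 0.001, "az": 0.001, "dx": -0.003, "dy": 0, "dz": -0.12, "fingers": 0.6},
    {"ax": -0.003, "ay": 0.001, "az": 0.001, "dx": -0.003, "dy": 0, "dz": -0.16, "fingers": 0.6},
    {"ax": -0.003, "ay": 0.001, "az": 0.001, "dx": -0.003, "dy": 0, "dz": -0.178, "fingers": 0.6},
    {"ax": -0.003, "ay": 0.001, "az": 0.001, "dx": -0.003, "dy": 0, "dz": -0.182, "fingers": 0.6},
    {"ax": -0.003, "ay": 0.001, "az": 0.001, "dx": -0.003, "dy": 0, "dz": -0.182, "fingers": 0.6},
    {"ax": -0.003, "ay": 0.001, "az": 0.001, "dx": -0.003, "dy": 0, "dz": -0.182, "fingers": 0.6},
  ],
)

```text
t: 23.72
position: [0.531, 0.1555, 0.0649]
tcp_rot: [[0.22, -0.765, 0.606], [-0.259, -0.644, -0.72], [0.941, 0.002, -0.34]]
wrist_force: [-0.0, -0.2, -3.0]
finger_gap: 0.732
grip_force: 67.6
```

>>> apply_moves(
  moves=[
    {"ax": 0, "ay": 0, "az": 0, "dx": 0, "dy": 0, "dz": -0.003, "fingers": 0.6},
    {"ax": 0, "ay": 0, "az": 0, "dx": 0, "dy": 0, "dz": -0.003, "fingers": 0.6},
  ],
)

```text
t: 23.98
position: [0.5307, 0.1553, 0.0624]
tcp_rot: [[0.221, -0.765, 0.605], [-0.258, -0.644, -0.72], [0.941, 0.003, -0.339]]
wrist_force: [1.0, 0.6, -1.3]
finger_gap: 0.729
grip_force: 67.6
```

>>> apply_moves(
  moves=[
    {"ax": 0, "ay": 0, "az": 0, "dx": 0, "dy": 0, "dz": -0.003, "fingers": 0.6},
    {"ax": 0, "ay": 0, "az": 0, "dx": 0, "dy": 0, "dz": -0.003, "fingers": 0.6},
  ],
)

```text
t: 24.22
position: [0.531, 0.1552, 0.0615]
tcp_rot: [[0.22, -0.764, 0.606], [-0.256, -0.645, -0.72], [0.941, 0.003, -0.338]]
wrist_force: [-4.6, -0.4, 11.0]
finger_gap: 0.734
grip_force: 68.2
```

>>> apply_moves(
  moves=[
    {"ax": 0, "ay": 0, "az": 0, "dx": 0, "dy": 0, "dz": -0.0025, "fingers": 0.6},
    {"ax": 0, "ay": 0, "az": 0, "dx": 0, "dy": 0, "dz": -0.0025, "fingers": 0.6},
  ],
)

```text
t: 24.48
position: [0.5313, 0.1551, 0.0616]
tcp_rot: [[0.219, -0.763, 0.608], [-0.254, -0.646, -0.72], [0.942, 0.003, -0.335]]
wrist_force: [-13.2, -4.3, 30.8]
finger_gap: 0.731
grip_force: 69.3
```

>>> apply_moves(
  moves=[
    {"ax": 0, "ay": 0, "az": 0, "dx": 0, "dy": 0, "dz": 0.002, "fingers": 0.6},
    {"ax": 0, "ay": 0, "az": 0, "dx": 0, "dy": 0, "dz": 0.003, "fingers": 0.6},
    {"ax": 0, "ay": 0, "az": 0, "dx": 0, "dy": 0, "dz": 0.003, "fingers": 0.6},
  ],
)

```text
t: 24.85
position: [0.5309, 0.1553, 0.0615]
tcp_rot: [[0.22, -0.764, 0.606], [-0.257, -0.645, -0.72], [0.941, 0.003, -0.338]]
wrist_force: [-1.8, -0.8, 7.8]
finger_gap: 0.727
grip_force: 68.0
```

>>> apply_moves(
  moves=[
    {"ax": 0, "ay": 0, "az": 0, "dx": 0, "dy": 0, "dz": 0, "fingers": 0.8},
    {"ax": 0, "ay": 0, "az": 0, "dx": 0, "dy": 0, "dz": 0, "fingers": 0.95},
    {"ax": 0, "ay": 0, "az": 0, "dx": 0, "dy": 0, "dz": 0, "fingers": 1},
    {"ax": 0, "ay": 0, "az": 0, "dx": 0, "dy": 0, "dz": 0, "fingers": 1},
    {"ax": 0, "ay": 0, "az": 0, "dx": -0.02, "dy": 0.024, "dz": 0.011, "fingers": 1},
    {"ax": 0, "ay": 0, "az": 0, "dx": -0.05, "dy": 0.06, "dz": 0.028, "fingers": 1},
    {"ax": 0, "ay": 0, "az": 0, "dx": -0.1, "dy": 0.12, "dz": 0.056, "fingers": 1},
    {"ax": 0, "ay": 0, "az": 0, "dx": -0.15, "dy": 0.18, "dz": 0.084, "fingers": 1},
    {"ax": 0, "ay": 0, "az": 0, "dx": -0.15, "dy": 0.18, "dz": 0.084, "fingers": 1},
    {"ax": 0, "ay": 0, "az": 0, "dx": -0.15, "dy": 0.18, "dz": 0.084, "fingers": 1},
  ],
)

```text
t: 26.1
position: [0.4408, 0.2631, 0.1109]
tcp_rot: [[0.221, -0.765, 0.605], [-0.257, -0.645, -0.72], [0.941, 0.003, -0.339]]
wrist_force: [0.3, -0.5, 0.7]
finger_gap: 1.001
grip_force: 0.0
```

```bash
cat > seebox.py <<'E'
from ik import *
def cream(im):
    a=im.astype(int); r,g,b=a[:,:,0],a[:,:,1],a[:,:,2]
    return ((r>105)&(r-b>12)&(r-b<95)&(g-b>5)).astype(np.uint8)
def look(n,cor,tag,pad=15):
    im=eyes.grab_frame(n); cv2.imwrite(f"pics/{n}{tag}.png",im[:,:,::-1]); q=proj(n,cor) 
    x0,y0=(q.min(0)-pad).astype(int); x1,y1=(q.max(0)+pad).astype(int)
    m=cream(im)[y0:y1,x0:x1]; nn,l,st,ce=cv2.connectedComponentsWithStats(m); print(n,"expected",q.min(0).round(1),q.max(0).round(1))
    for i in range(1,nn):
        if st[i][4]>80: print("  comp",st[i][0]+x0,st[i][1]+y0,st[i][0]+st[i][2]+x0,st[i][1]+st[i][3]+y0,"area",st[i][4])
    return im
E
python3 - <<'E'
from seebox import *
s=sensors.state(); print(s["position"],s["wrist_force"])
y=np.radians(-50); u=np.array([np.cos(y),np.sin(y),0]); v=np.array([-u[1],u[0],0]); k=np.array([0,0,1.]); c=np.array([.531,.1552,.0615])-.0328*u+.0037*k; print("c",c)
cor=np.array([c+a*.065*k+b*.032*v+e*.012*u for a in(1,-1) for b in (1,-1) for e in (1,-1)])
for n in ("side","scene"): look(n,cor,"8"); print(proj(n,cor).round(1).tolist())
E
```

```text
[0.4408 0.2631 0.1109] [ 0.3472 -0.5365  0.6529]
c [0.5099 0.1803 0.0652]
side expected [236.  257.1] [279.2 330.5]
[[236.0, 260.8], [236.5, 268.5], [273.9, 257.1], [275.3, 264.6], [242.3, 322.1], [242.9, 330.5], [277.8, 318.1], [279.2, 326.3]]
scene expected [407.2 269.7] [439.5 345.8]
  comp 409 270 440 347 area 1642
  comp 441 271 454 287 area 147
[[424.1, 301.7], [439.5, 301.1], [416.7, 270.2], [431.2, 269.7], [413.3, 345.8], [426.9, 345.3], [407.2, 315.5], [420.1, 315.0]]
```

```bash
python3 -c "
from ik import *
y=np.radians(220); x,z=tilted(y,0); t=np.array([.51,.18,.22])
delta(t,x,z); s=sensors.state(); R0=s['tcp_rot']; R1=np.stack([x,np.cross(z,x),z],1); rv=Ro.from_matrix(R1@R0.T).as_rotvec(); j=s['joint_pos']
for a in np.linspace(0,1,5):
    R=Ro.from_rotvec(rv*a).as_matrix()@R0; p=s['position']+[0,0,.13]+a*(t-s['position']-[0,0,.13]); q=IK(p,R[:,0],R[:,2],[j]); j=q.x; print(round(a,1),'%.0e'%q.cost,j)
"
```

```text
t 26.2 pos [0.441  0.2622 0.111 ] j [ 1.1458  0.8352 -0.0157  1.5968 -1.0119 -0.6181] d [ 0.1149 -0.137   0.1816] a [ 0.4264 -0.0382 -0.4316]
0.0 6e-30 [ 1.1452  0.6893  0.0785  1.8362 -1.0124 -0.6189]
0.2 8e-20 [ 0.9813  0.6334  0.2454  1.7989 -0.7933 -0.5589]
0.5 5e-25 [ 0.7916  0.5435  0.3136  1.7135 -0.5571 -0.503 ]
0.8 2e-26 [ 0.5757  0.4253  0.2684  1.5773 -0.2933 -0.4405]
1.0 7e-25 [ 0.3393  0.2975  0.125   1.3983  0.     -0.3588]
```

>>> apply_moves(
  moves=[
    {"ax": 0, "ay": 0, "az": 0, "dx": 0, "dy": 0, "dz": 0.1, "fingers": 0.8},
    {"ax": 0, "ay": 0, "az": 0, "dx": 0, "dy": 0, "dz": 0.2, "fingers": 0.8},
    {"ax": 0.4264, "ay": -0.0382, "az": -0.4316, "dx": 0.115, "dy": -0.137, "dz": 0.18, "fingers": 0.8},
    {"ax": 0.4264, "ay": -0.0382, "az": -0.4316, "dx": 0.115, "dy": -0.137, "dz": 0.18, "fingers": 0.8},
    {"ax": 0.4264, "ay": -0.0382, "az": -0.4316, "dx": 0.115, "dy": -0.137, "dz": 0.18, "fingers": 0.8},
    {"ax": 0.4264, "ay": -0.0382, "az": -0.4316, "dx": 0.115, "dy": -0.137, "dz": 0.18, "fingers": 0.8},
    {"ax": 0.4264, "ay": -0.0382, "az": -0.4316, "dx": 0.115, "dy": -0.137, "dz": 0.18, "fingers": 0.8},
    {"ax": 0.4264, "ay": -0.0382, "az": -0.4316, "dx": 0.115, "dy": -0.137, "dz": 0.18, "fingers": 0.8},
    {"ax": 0.4264, "ay": -0.0382, "az": -0.4316, "dx": 0.115, "dy": -0.137, "dz": 0.18, "fingers": 0.8},
    {"ax": 0.4264, "ay": -0.0382, "az": -0.4316, "dx": 0.115, "dy": -0.137, "dz": 0.18, "fingers": 0.8},
    {"ax": 0.4264, "ay": -0.0382, "az": -0.4316, "dx": 0.115, "dy": -0.137, "dz": 0.18, "fingers": 0.8},
    {"ax": 0.4264, "ay": -0.0382, "az": -0.4316, "dx": 0.115, "dy": -0.137, "dz": 0.18, "fingers": 0.8},
  ],
)

```text
t: 27.7
position: [0.5103, 0.1799, 0.2193]
tcp_rot: [[-0.754, -0.657, -0.0], [-0.657, 0.754, -0.021], [0.014, -0.016, -1.0]]
wrist_force: [-0.1, 0.7, 0.3]
finger_gap: 0.793
grip_force: 0.0
```

>>> apply_moves(
  moves=[
    {"ax": 0, "ay": 0, "az": 0, "dx": 0, "dy": 0, "dz": 0, "fingers": 0.8},
    {"ax": 0, "ay": 0, "az": 0, "dx": 0, "dy": 0, "dz": 0, "fingers": 0.8},
  ],
)

```text
t: 27.95
position: [0.5096, 0.1802, 0.219]
tcp_rot: [[-0.749, -0.662, -0.001], [-0.662, 0.749, -0.027], [0.019, -0.02, -1.0]]
wrist_force: [0.1, -0.1, 0.3]
finger_gap: 0.802
grip_force: 0.0
```

```bash
python3 - <<'E'
from seebox import *
y=np.radians(220); x,z=tilted(y,0); delta([.51,.18,.072],x,z)
s=sensors.state(); T=np.hstack([s["tcp_rot"],s["position"][:,None]]); print(s["tcp_rot"])
w=eyes.grab_frame("wrist"); cv2.imwrite("pics/w9.png",w[:,:,::-1]); np.save("pics/w9.npy",T)
y=np.radians(-50); u=np.array([np.cos(y),np.sin(y),0]); v=np.array([-u[1],u[0],0]); k=np.array([0,0,1.]); c=np.array([.51,.18,.13])
top=[c+b*.032*v+e*.012*u for b,e in [(1,1),(1,-1),(-1,-1),(-1,1)]]; q=wproj(T,np.array(top)); print("top exp",q.round(1).tolist())
x0,y0=(q.min(0)-25).astype(int); x1,y1=(q.max(0)+25).astype(int)
print("size",x0,y0,x1,y1)
g=w[y0:y1:4,x0:x1:4].astype(int).sum(2)//3; print(g)
E
```

```text
t 27.95 pos [0.5096 0.1802 0.219 ] j [ 0.3559  0.3075  0.1361  1.4101 -0.025  -0.3675] d [ 0.0007 -0.0003 -0.2451] a [ 0.0087 -0.0005 -0.0081]
[[-0.7494 -0.6621 -0.0013]
 [-0.6618  0.7492 -0.0272]
 [ 0.019  -0.0195 -0.9996]]
top exp [[313.4, 276.3], [345.1, 277.3], [348.5, 193.0], [314.8, 192.0]]
size 288 167 373 302
[[ 53  52  50  55  53  54  39  38  38  37  39  41  38  40  54  54  54  53
   53  52  54  51]
 [ 53  52  51  52  51  54  38  39  39  40  41  41  40  40  53  54  50  49
   51  53  54  50]
 [ 53  52  51  53  52  56  41  42  39 119 119 118 118 117  99  54  54  52
   51  49  49  51]
 [ 55  53  53  53 163  48  41  44  56 100 103 108 109 118 117  53  54  55
   54  52  51  53]
 [ 60  53  54  54  55  57  44  41  90  93  86  87  82  79  79  58  52  55
   58  55  50  54]
 [ 61  57  53  53  54  54  42  44 119 118 119 118 122 121 117 163  54  55
   54  54  52  52]
 [ 59  57  56  54  55  52  45  68 195 188 181 174 166 161 156 138  56  56
   56  54  55  49]
 [ 61  60  57  55  56  58  45 123 228 230 230 230 231 231 232 212  54  57
   55  53  54  55]
 [ 58  56  56  56  55  56  44 131 230
[... 1681 characters left out ...]
2 232 233 233 228  56  60  61
   59  62  61  61]
 [ 54  57  57  56  56  59  57  68  65  74  71  72  71  75  82  54  59  66
   59  63  63  63]
 [ 70  69  70  69  71  69  69  70  70  70  70  72  74  74  75  74  73  68
   63  61  66  61]
 [ 70  71  71  72  69  70  70  70  69  71  73  75  77  74  74  73  72  72
   70  61  65  69]
 [ 72  72  72  71  73  69  71  72  70  74  73  74  74  75  74  74  72  73
   71  69  70  78]
 [ 71  71  71  73  73  72  72  73  70  72  74  77  74  73  73  73  74  73
   73  71  70  69]
 [ 71  72  70  71  72  72  72  72  71  72  73  74  74  74  70  72  73  70
   72  70  70  69]
 [ 72  74  73  75  73  74  74  72  72  72  74  74  75  73  73  74  74  73
   71  70  70  71]]
```

>>> apply_moves(
  moves=[
    {"ax": 0.0087, "ay": -0.0005, "az": -0.0081, "dx": 0.0007, "dy": -0.0003, "dz": -0.08, "fingers": 0.8},
    {"ax": 0.0087, "ay": -0.0005, "az": -0.0081, "dx": 0.0007, "dy": -0.0003, "dz": -0.15, "fingers": 0.8},
    {"ax": 0.0087, "ay": -0.0005, "az": -0.0081, "dx": 0.0007, "dy": -0.0003, "dz": -0.21, "fingers": 0.8},
    {"ax": 0.0087, "ay": -0.0005, "az": -0.0081, "dx": 0.0007, "dy": -0.0003, "dz": -0.24, "fingers": 0.8},
    {"ax": 0.0087, "ay": -0.0005, "az": -0.0081, "dx": 0.0007, "dy": -0.0003, "dz": -0.245, "fingers": 0.7},
    {"ax": 0.0087, "ay": -0.0005, "az": -0.0081, "dx": 0.0007, "dy": -0.0003, "dz": -0.245, "fingers": 0.6},
    {"ax": 0.0087, "ay": -0.0005, "az": -0.0081, "dx": 0.0007, "dy": -0.0003, "dz": -0.245, "fingers": 0.5},
  ],
)

```text
t: 28.88
position: [0.5107, 0.1812, 0.0731]
tcp_rot: [[-0.766, -0.643, 0.002], [-0.643, 0.766, 0.002], [-0.003, 0.001, -1.0]]
wrist_force: [0.1, 0.6, -0.2]
finger_gap: 0.499
grip_force: 0.0
```

>>> apply_moves(
  moves=[
    {"ax": 0, "ay": 0, "az": 0, "dx": 0, "dy": 0, "dz": 0, "fingers": 0.35},
    {"ax": 0, "ay": 0, "az": 0, "dx": 0, "dy": 0, "dz": 0, "fingers": 0.15},
    {"ax": 0, "ay": 0, "az": 0, "dx": 0, "dy": 0, "dz": 0, "fingers": 0.15},
    {"ax": 0, "ay": 0, "az": 0, "dx": 0, "dy": 0, "dz": 0, "fingers": 0.15},
    {"ax": 0, "ay": 0, "az": 0, "dx": 0, "dy": 0, "dz": 0, "fingers": 0.15},
  ],
)

```text
t: 29.5
position: [0.5105, 0.1811, 0.073]
tcp_rot: [[-0.766, -0.642, 0.001], [-0.642, 0.766, 0.003], [-0.003, 0.001, -1.0]]
wrist_force: [0.0, 1.1, 5.4]
finger_gap: 0.272
grip_force: 59.8
```

```bash
python3 -c "
from ik import *
t=pw(rk,[.0008,-.008,0.28])[0]; print(t); delta(t,rx())"
```

```text
[ 0.6233 -0.2595  0.28  ]
t 29.5 pos [0.5105 0.1811 0.073 ] j [ 0.3395  0.3521 -0.1756  1.0408  0.002  -0.3579] d [ 0.1879 -0.7343  0.3451] a [-0.0005  0.0009 -0.3684]
```

>>> apply_moves(
  moves=[
    {"ax": 0, "ay": 0, "az": 0, "dx": 0, "dy": 0, "dz": 0.02, "fingers": 0.15},
    {"ax": 0, "ay": 0, "az": 0, "dx": 0, "dy": 0, "dz": 0.08, "fingers": 0.15},
    {"ax": 0, "ay": 0, "az": 0, "dx": 0, "dy": 0, "dz": 0.17, "fingers": 0.15},
    {"ax": 0, "ay": 0, "az": 0, "dx": 0, "dy": 0, "dz": 0.26, "fingers": 0.15},
    {"ax": 0, "ay": 0, "az": 0, "dx": 0, "dy": 0, "dz": 0.345, "fingers": 0.15},
    {"ax": 0, "ay": 0, "az": 0, "dx": 0, "dy": 0, "dz": 0.345, "fingers": 0.15},
  ],
)

```text
t: 30.25
position: [0.5115, 0.1813, 0.2835]
tcp_rot: [[-0.767, -0.642, 0.007], [-0.642, 0.767, 0.004], [-0.008, -0.001, -1.0]]
wrist_force: [0.3, 0.8, -3.6]
finger_gap: 0.263
grip_force: 59.4
```

>>> apply_moves(
  moves=[
    {"ax": 0, "ay": 0, "az": -0.03, "dx": 0.008, "dy": -0.03, "dz": 0, "fingers": 0.15},
    {"ax": 0, "ay": 0, "az": -0.08, "dx": 0.025, "dy": -0.1, "dz": 0, "fingers": 0.15},
    {"ax": 0, "ay": 0, "az": -0.13, "dx": 0.046, "dy": -0.18, "dz": 0, "fingers": 0.15},
    {"ax": 0, "ay": 0, "az": -0.18, "dx": 0.069, "dy": -0.27, "dz": 0, "fingers": 0.15},
    {"ax": 0, "ay": 0, "az": -0.23, "dx": 0.091, "dy": -0.36, "dz": 0, "fingers": 0.15},
    {"ax": 0, "ay": 0, "az": -0.28, "dx": 0.114, "dy": -0.45, "dz": 0, "fingers": 0.15},
    {"ax": 0, "ay": 0, "az": -0.32, "dx": 0.137, "dy": -0.54, "dz": 0, "fingers": 0.15},
    {"ax": 0, "ay": 0, "az": -0.35, "dx": 0.16, "dy": -0.63, "dz": 0, "fingers": 0.15},
    {"ax": 0, "ay": 0, "az": -0.365, "dx": 0.176, "dy": -0.695, "dz": 0, "fingers": 0.15},
    {"ax": 0, "ay": 0, "az": -0.3684, "dx": 0.184, "dy": -0.726, "dz": 0, "fingers": 0.15},
    {"ax": 0, "ay": 0, "az": -0.3684, "dx": 0.1863, "dy": -0.7347, "dz": 0, "fingers": 0.15},
    {"ax": 0, "ay": 0, "az": -0.3684, "dx": 0.1863, "dy": -0.7347, "dz": 0, "fingers": 0.15},
  ],
)

```text
t: 31.75
position: [0.6218, -0.2595, 0.2788]
tcp_rot: [[-0.896, 0.444, 0.001], [0.444, 0.896, 0.001], [-0.001, 0.001, -1.0]]
wrist_force: [-0.4, 0.6, -2.2]
finger_gap: 0.269
grip_force: 59.4
```

>>> apply_moves(
  moves=[
    {"ax": 0, "ay": 0, "az": 0, "dx": 0, "dy": 0, "dz": 0, "fingers": 0.15},
    {"ax": 0, "ay": 0, "az": 0, "dx": 0, "dy": 0, "dz": 0, "fingers": 0.15},
  ],
)

```text
t: 32.0
position: [0.6219, -0.2592, 0.2797]
tcp_rot: [[-0.897, 0.443, 0.002], [0.443, 0.897, 0.0], [-0.002, 0.001, -1.0]]
wrist_force: [-0.1, 0.5, -2.8]
finger_gap: 0.27
grip_force: 59.4
```

```bash
python3 - <<'E'
from seebox import *
delta(pw(rk,[.0008,-.008,0.2])[0],rx()); s=sensors.state(); print(s["tcp_rot"],s["grip_force"])
T=np.hstack([s["tcp_rot"],s["position"][:,None]]); np.save("pics/w10.npy",T); w=eyes.grab_frame("wrist"); cv2.imwrite("pics/w10.png",w[:,:,::-1])
# is the box hanging plumb? top edge extents in the tool image: bbox of cream between fingers
p=s["position"]; R=s["tcp_rot"]
for dz,n in ((.057,"top"),(-.073,"bottom")):
    print(n,wproj(T,np.array([p+[0,0,dz]+R[:,0]*a*.032+R[:,1]*b*.012 for a,b in [(1,1),(1,-1),(-1,-1),(-1,1)]])).round(1).tolist())
k=np.array([0,0,1.])
cor=np.array([p+k*c+R[:,0]*a*.032+R[:,1]*b*.012 for a in(1,-1) for b in (1,-1) for c in (.057,-.073)])
for n in ("side","scene"): look(n,cor,"10",pad=12); print(proj(n,cor).round(1).tolist())
E
```

```text
t 32.0 pos [ 0.6219 -0.2592  0.2797] j [-0.3955  0.6636  0.854   1.759   0.0012  0.0634] d [ 0.0023 -0.0006 -0.1328] a [-0.0001  0.0008 -0.0003]
[[-0.8965  0.443   0.0025]
 [ 0.443   0.8965  0.0003]
 [-0.0021  0.0014 -1.    ]] 59.401094913482666
top [[368.0, 256.5], [295.0, 256.5], [301.2, 405.0], [360.5, 404.8]]
bottom [[347.5, 191.9], [311.6, 191.9], [312.7, 280.9], [346.2, 280.9]]
side expected [314.9  69. ] [340.6 135.6]
  comp 302 68 352 142 area 1994
  comp 312 128 352 147 area 248
[[331.3, 76.6], [331.5, 135.6], [340.6, 74.9], [340.4, 133.5], [314.9, 70.6], [315.9, 127.8], [324.0, 69.0], [324.6, 125.8]]
scene expected [140.1 105.5] [201.2 188.7]
  comp 172 93 213 109 area 97
  comp 128 107 213 200 area 4321
  comp 128 158 156 177 area 260
[[184.5, 112.6], [201.2, 178.1], [180.7, 105.5], [197.5, 170.7], [143.1, 122.8], [165.1, 188.7], [140.1, 115.3], [162.0, 180.8]]
```

```bash
python3 - <<'E'
import cv2,numpy as np
w=cv2.imread("pics/w10.png").astype(int)
for c in (322,330,338): print(c,[(r,*w[r,c]) for r in range(180,280,3)])
for r in (200,225,250): print(r,[(c,w[r,c].sum()//3) for c in range(284,380,3)])
E
```

```text
322 [(180, np.int64(157), np.int64(234), np.int64(253)), (183, np.int64(162), np.int64(239), np.int64(254)), (186, np.int64(155), np.int64(234), np.int64(253)), (189, np.int64(66), np.int64(96), np.int64(123)), (192, np.int64(102), np.int64(132), np.int64(152)), (195, np.int64(99), np.int64(129), np.int64(149)), (198, np.int64(101), np.int64(131), np.int64(151)), (201, np.int64(103), np.int64(132), np.int64(152)), (204, np.int64(102), np.int64(130), np.int64(150)), (207, np.int64(94), np.int64(123), np.int64(144)), (210, np.int64(46), np.int64(71), np.int64(101)), (213, np.int64(45), np.int64(70), np.int64(100)), (216, np.int64(46), np.int64(70), np.int64(100)), (219, np.int64(51), np.int64(75), np.int64(105)), (222, np.int64(103), np.int64(132), np.int64(152)), (225, np.int64(103), np.int64(131), np.int64(152)), (228, np.int64(102), np.int64(132), np.int64(152)), (231, np.int64(102), np.int64(132), np.int64(152)), (234, np.int64(100), np.int64(130), np.int64(148)), (237, np.int64(102), np.int64(132), np.int64(152)), (240, np.int64(103), np.int64(132), np.int64(152)), (243, np.int64(
[... 5602 characters left out ...]
4, np.int64(159)), (287, np.int64(112)), (290, np.int64(113)), (293, np.int64(109)), (296, np.int64(130)), (299, np.int64(134)), (302, np.int64(131)), (305, np.int64(133)), (308, np.int64(132)), (311, np.int64(132)), (314, np.int64(133)), (317, np.int64(132)), (320, np.int64(132)), (323, np.int64(133)), (326, np.int64(132)), (329, np.int64(132)), (332, np.int64(131)), (335, np.int64(131)), (338, np.int64(133)), (341, np.int64(131)), (344, np.int64(131)), (347, np.int64(131)), (350, np.int64(131)), (353, np.int64(130)), (356, np.int64(130)), (359, np.int64(129)), (362, np.int64(139)), (365, np.int64(106)), (368, np.int64(104)), (371, np.int64(105)), (374, np.int64(104)), (377, np.int64(103))]
```

>>> apply_moves(
  moves=[
    {"ax": 0, "ay": 0.0008, "az": 0, "dx": 0.0039, "dy": -0.0019, "dz": -0.01, "fingers": 0.15},
    {"ax": 0, "ay": 0.0008, "az": 0, "dx": 0.0039, "dy": -0.0019, "dz": -0.03, "fingers": 0.15},
    {"ax": 0, "ay": 0.0008, "az": 0, "dx": 0.0039, "dy": -0.0019, "dz": -0.055, "fingers": 0.15},
    {"ax": 0, "ay": 0.0008, "az": 0, "dx": 0.0039, "dy": -0.0019, "dz": -0.085, "fingers": 0.15},
    {"ax": 0, "ay": 0.0008, "az": 0, "dx": 0.0039, "dy": -0.0019, "dz": -0.12, "fingers": 0.15},
    {"ax": 0, "ay": 0.0008, "az": 0, "dx": 0.0039, "dy": -0.0019, "dz": -0.155, "fingers": 0.15},
    {"ax": 0, "ay": 0.0008, "az": 0, "dx": 0.0039, "dy": -0.0019, "dz": -0.185, "fingers": 0.15},
    {"ax": 0, "ay": 0.0008, "az": 0, "dx": 0.0039, "dy": -0.0019, "dz": -0.21, "fingers": 0.15},
    {"ax": 0, "ay": 0.0008, "az": 0, "dx": 0.0039, "dy": -0.0019, "dz": -0.23, "fingers": 0.15},
    {"ax": 0, "ay": 0.0008, "az": 0, "dx": 0.0039, "dy": -0.0019, "dz": -0.243, "fingers": 0.15},
    {"ax": 0, "ay": 0.0008, "az": 0, "dx": 0.0039, "dy": -0.0019, "dz": -0.243, "fingers": 0.15},
    {"ax": 0, "ay": 0.0008, "az": 0, "dx": 0.0039, "dy": -0.0019, "dz": -0.243, "fingers": 0.15},
  ],
)

```text
t: 33.65
position: [0.6245, -0.2612, 0.134]
tcp_rot: [[-0.896, 0.444, 0.0], [0.444, 0.896, 0.0], [-0.0, 0.0, -1.0]]
wrist_force: [-0.2, 0.0, -1.7]
finger_gap: 0.271
grip_force: 59.4
```

```bash
python3 - <<'E'
from seebox import *
delta(pw(rk,[.002,-.0083,0.085])[0],rx()); s=sensors.state(); print(s["wrist_force"])
T=np.hstack([s["tcp_rot"],s["position"][:,None]]); np.save("pics/w11.npy",T); w=eyes.grab_frame("wrist"); cv2.imwrite("pics/w11.png",w[:,:,::-1])
p=s["position"]; R=s["tcp_rot"]
print("box front-bottom exp row",wproj(T,p+[0,0,-.073]+R[:,0]*.034)[0],"top",wproj(T,p+[0,0,.057]+R[:,0]*.034)[0])
for x in (-.0435,-.0345): print("lip top",x,wproj(T,pw(rk,[x,-.008,.052]))[0])
print([(r,w[r,331].sum()//3) for r in range(140,262,2)])
E
```

```text
t 33.65 pos [ 0.6245 -0.2612  0.134 ] j [-0.3963  0.6111  0.3902  1.3497  0.0003  0.0636] d [-0.0005  0.0015 -0.0817] a [-0.0001  0.0001  0.    ]
[-0.232   0.0408 -1.668 ]
box front-bottom exp row [329.6673 189.1012] top [331.3567 250.4897]
lip top -0.0435 [331.009  169.5619]
lip top -0.0345 [330.9929 182.5372]
[(140, np.uint64(58)), (142, np.uint64(57)), (144, np.uint64(59)), (146, np.uint64(58)), (148, np.uint64(60)), (150, np.uint64(62)), (152, np.uint64(59)), (154, np.uint64(61)), (156, np.uint64(61)), (158, np.uint64(60)), (160, np.uint64(83)), (162, np.uint64(177)), (164, np.uint64(138)), (166, np.uint64(158)), (168, np.uint64(170)), (170, np.uint64(149)), (172, np.uint64(186)), (174, np.uint64(200)), (176, np.uint64(200)), (178, np.uint64(198)), (180, np.uint64(191)), (182, np.uint64(177)), (184, np.uint64(192)), (186, np.uint64(192)), (188, np.uint64(195)), (190, np.uint64(176)), (192, np.uint64(130)), (194, np.uint64(131)), (196, np.uint64(130)), (198, np.uint64(129)), (200, np.uint64(129)), (202, np.uint64(131)), (204, np.uint64(130)), (206, np.uint64(131)), (208, np.uint64(95)), (210, np.uint64(70)), (212, np.uint64(70)), (214, np.uint64(72)), (216, np.uint64(70)), (218, np.uint64(70)), (220, np.uint64(96)), (222, np.uint64(131)), (224, np.uint64(132)), (226, np.uint64(130)), (228, np.uint64(132)), (230, np.uint64(131)), (232, np.uint64(130)), (234, np.uint64(161)), (236, np.uint64(129)), (238, np.uint64(130)), (240, np.uint64(132)), (242, np.uint64(131)), (244, np.uint64(131)), (246, np.uint64(133)), (248, np.uint64(131)), (250, np.uint64(136)), (252, np.uint64(189)), (254, np.uint64(216)), (256, np.uint64(229)), (258, np.uint64(230)), (260, np.uint64(231))]
```

>>> apply_moves(
  moves=[
    {"ax": 0, "ay": 0, "az": 0, "dx": -0.0012, "dy": 0.0023, "dz": 0, "fingers": 0.15},
    {"ax": 0, "ay": 0, "az": 0, "dx": -0.0012, "dy": 0.0023, "dz": -0.015, "fingers": 0.15},
    {"ax": 0, "ay": 0, "az": 0, "dx": -0.0012, "dy": 0.0023, "dz": -0.03, "fingers": 0.15},
    {"ax": 0, "ay": 0, "az": 0, "dx": -0.0012, "dy": 0.0023, "dz": -0.045, "fingers": 0.15},
    {"ax": 0, "ay": 0, "az": 0, "dx": -0.0012, "dy": 0.0023, "dz": -0.06, "fingers": 0.15},
    {"ax": 0, "ay": 0, "az": 0, "dx": -0.0012, "dy": 0.0023, "dz": -0.07, "fingers": 0.15},
    {"ax": 0, "ay": 0, "az": 0, "dx": -0.0012, "dy": 0.0023, "dz": -0.076, "fingers": 0.15},
    {"ax": 0, "ay": 0, "az": 0, "dx": -0.0012, "dy": 0.0023, "dz": -0.076, "fingers": 0.15},
    {"ax": 0, "ay": 0, "az": 0, "dx": -0.0012, "dy": 0.0023, "dz": -0.076, "fingers": 0.15},
  ],
)

```text
t: 34.83
position: [0.6237, -0.2598, 0.0882]
tcp_rot: [[-0.896, 0.444, 0.0], [0.444, 0.896, 0.0], [0.0, 0.0, -1.0]]
wrist_force: [-0.6, -0.3, -1.4]
finger_gap: 0.273
grip_force: 59.4
```

>>> apply_moves(
  moves=[
    {"ax": 0, "ay": 0, "az": 0, "dx": 0, "dy": 0, "dz": -0.003, "fingers": 0.15},
    {"ax": 0, "ay": 0, "az": 0, "dx": 0, "dy": 0, "dz": -0.003, "fingers": 0.15},
  ],
)

```text
t: 35.08
position: [0.6235, -0.2597, 0.086]
tcp_rot: [[-0.896, 0.444, -0.001], [0.444, 0.896, 0.001], [0.001, 0.0, -1.0]]
wrist_force: [0.6, 0.2, -1.6]
finger_gap: 0.27
grip_force: 59.4
```

>>> apply_moves(
  moves=[
    {"ax": 0, "ay": 0, "az": 0, "dx": 0, "dy": 0, "dz": -0.0025, "fingers": 0.15},
    {"ax": 0, "ay": 0, "az": 0, "dx": 0, "dy": 0, "dz": -0.0025, "fingers": 0.15},
  ],
)

```text
t: 35.33
position: [0.6238, -0.2598, 0.085]
tcp_rot: [[-0.896, 0.444, 0.0], [0.444, 0.896, 0.0], [-0.0, 0.0, -1.0]]
wrist_force: [-0.5, 0.6, 3.3]
finger_gap: 0.268
grip_force: 60.1
```

>>> apply_moves(
  moves=[
    {"ax": 0, "ay": 0, "az": 0, "dx": 0, "dy": 0, "dz": 0, "fingers": 0.32},
    {"ax": 0, "ay": 0, "az": 0, "dx": 0, "dy": 0, "dz": 0, "fingers": 0.4},
    {"ax": 0, "ay": 0, "az": 0, "dx": 0, "dy": 0, "dz": 0, "fingers": 0.4},
    {"ax": 0, "ay": 0, "az": 0, "dx": 0, "dy": 0, "dz": 0.01, "fingers": 0.4},
    {"ax": 0, "ay": 0, "az": 0, "dx": 0, "dy": 0, "dz": 0.03, "fingers": 0.4},
    {"ax": 0, "ay": 0, "az": 0, "dx": 0, "dy": 0, "dz": 0.07, "fingers": 0.4},
    {"ax": 0, "ay": 0, "az": 0, "dx": 0, "dy": 0, "dz": 0.14, "fingers": 0.4},
    {"ax": 0, "ay": 0, "az": 0, "dx": 0, "dy": 0, "dz": 0.22, "fingers": 0.45},
    {"ax": 0, "ay": 0, "az": 0, "dx": 0, "dy": 0, "dz": 0.29, "fingers": 0.5},
    {"ax": 0, "ay": 0, "az": 0, "dx": 0, "dy": 0, "dz": 0.29, "fingers": 0.5},
    {"ax": 0, "ay": 0, "az": 0, "dx": 0, "dy": 0, "dz": 0.29, "fingers": 0.5},
  ],
)

```text
t: 36.7
position: [0.6236, -0.2597, 0.2584]
tcp_rot: [[-0.896, 0.444, -0.0], [0.444, 0.896, 0.0], [0.0, 0.0, -1.0]]
wrist_force: [1.0, -0.5, 0.2]
finger_gap: 0.499
grip_force: 0.0
```

```bash
python3 - <<'E'
from seebox import *
s=sensors.state(); T=np.hstack([s["tcp_rot"],s["position"][:,None]]); np.save("pics/w12.npy",T); w=eyes.grab_frame("wrist"); cv2.imwrite("pics/w12.png",w[:,:,::-1]); print(s["position"],s["wrist_force"])
f=lambda x,y,z:wproj(T,pw(rk,[x,y,z]))[0]
# scan along rack y on the box-top plane z=.142 at several rack x
for x in (-.025,0,.025):
    print("x",x,[(int(y*1000),*[int(v) for v in w[int(round(f(x,y,.142)[1])),int(round(f(x,y,.142)[0]))]]) for y in np.arange(-.104,.03,.003)])
# scan along rack x at y centre
for y in (-.085,-.06,-.008): print("y",y,[(int(x*1000),int(w[int(round(f(x,y,.142)[1])),int(round(f(x,y,.142)[0]))].sum())//3) for x in np.arange(-.042,.043,.002)])
print("handle exp",f(0,.075,.125))
E
```

```text
[ 0.6236 -0.2597  0.2584] [ 0.9752 -0.5338  0.2118]
x -0.025 [(-104, 194, 156, 101), (-100, 201, 161, 104), (-97, 201, 162, 105), (-94, 207, 181, 142), (-91, 208, 180, 142), (-88, 208, 180, 142), (-85, 207, 182, 143), (-82, 210, 184, 145), (-79, 209, 182, 143), (-76, 211, 185, 144), (-73, 182, 159, 123), (-70, 196, 173, 137), (-67, 250, 237, 195), (-64, 254, 250, 222), (-61, 254, 250, 221), (-58, 254, 251, 222), (-55, 254, 250, 223), (-52, 254, 251, 225), (-49, 254, 251, 224), (-46, 181, 156, 123), (-43, 175, 152, 118), (-40, 115, 90, 66), (-37, 145, 126, 100), (-34, 88, 69, 50), (-31, 70, 55, 39), (-28, 70, 53, 40), (-25, 79, 62, 45), (-22, 81, 63, 47), (-19, 212, 182, 142), (-16, 252, 244, 207), (-13, 251, 240, 200), (-10, 251, 240, 202), (-7, 251, 241, 203), (-4, 252, 241, 205), (-1, 252, 242, 205), (1, 252, 242, 205), (4, 71, 55, 41), (7, 71, 55, 40), (10, 69, 54, 38), (13, 69, 54, 38), (16, 68, 53, 38), (19, 110, 76, 48), (22, 113, 78, 48), (25, 158, 104, 61), (28, 220, 143, 82)]
x 0 [(-104, 182, 147, 96), (-100, 179, 146, 95), (-97, 181, 146, 96), (-94, 206, 180, 141), (-91, 20
[... 2634 characters left out ...]
 (12, 180), (14, 238), (16, 241), (18, 241), (20, 240), (22, 241), (24, 240), (26, 240), (28, 240), (30, 240), (32, 214), (34, 116), (36, 112), (38, 116), (40, 139), (42, 204)]
y -0.008 [(-42, 126), (-40, 107), (-38, 69), (-36, 128), (-33, 127), (-31, 175), (-29, 232), (-27, 231), (-25, 231), (-23, 231), (-21, 231), (-19, 231), (-17, 231), (-15, 231), (-13, 231), (-11, 231), (-9, 230), (-7, 230), (-5, 229), (-3, 230), (-1, 230), (0, 230), (2, 230), (4, 230), (6, 229), (8, 229), (10, 229), (12, 229), (14, 229), (16, 229), (18, 229), (20, 229), (22, 227), (24, 227), (26, 228), (28, 227), (30, 224), (32, 121), (34, 106), (36, 107), (38, 108), (40, 118), (42, 186)]
handle exp [425.5055 217.1797]
```

>>> apply_moves(
  moves=[
    {"ax": 0, "ay": 0, "az": 0, "dx": 0.0603, "dy": 0.129, "dz": 0, "fingers": 0.52},
    {"ax": 0, "ay": 0, "az": 0, "dx": 0.0603, "dy": 0.129, "dz": 0, "fingers": 0.52},
    {"ax": 0, "ay": 0, "az": 0, "dx": 0.0603, "dy": 0.129, "dz": 0, "fingers": 0.52},
    {"ax": 0, "ay": 0, "az": 0, "dx": 0.0603, "dy": 0.129, "dz": -0.08, "fingers": 0.52},
    {"ax": 0, "ay": 0, "az": 0, "dx": 0.0603, "dy": 0.129, "dz": -0.16, "fingers": 0.52},
    {"ax": 0, "ay": 0, "az": 0, "dx": 0.0603, "dy": 0.129, "dz": -0.23, "fingers": 0.52},
    {"ax": 0, "ay": 0, "az": 0, "dx": 0.0603, "dy": 0.129, "dz": -0.28, "fingers": 0.52},
    {"ax": 0, "ay": 0, "az": 0, "dx": 0.0603, "dy": 0.129, "dz": -0.305, "fingers": 0.52},
    {"ax": 0, "ay": 0, "az": 0, "dx": 0.0603, "dy": 0.129, "dz": -0.315, "fingers": 0.52},
    {"ax": 0, "ay": 0, "az": 0, "dx": 0.0603, "dy": 0.129, "dz": -0.315, "fingers": 0.52},
  ],
)

```text
t: 38.0
position: [0.6599, -0.1827, 0.0702]
tcp_rot: [[-0.896, 0.444, 0.0], [0.444, 0.896, 0.0], [-0.0, 0.0, -1.0]]
wrist_force: [-0.0, -0.2, -0.1]
finger_gap: 0.518
grip_force: 0.0
```

>>> apply_moves(
  moves=[
    {"ax": 0, "ay": 0, "az": 0, "dx": 0, "dy": 0, "dz": 0, "fingers": 0.35},
    {"ax": 0, "ay": 0, "az": 0, "dx": 0, "dy": 0, "dz": 0, "fingers": 0.15},
    {"ax": 0, "ay": 0, "az": 0, "dx": 0, "dy": 0, "dz": 0, "fingers": 0.15},
    {"ax": 0, "ay": 0, "az": 0, "dx": 0, "dy": 0, "dz": 0, "fingers": 0.15},
  ],
)

```text
t: 38.5
position: [0.6604, -0.1825, 0.0709]
tcp_rot: [[-0.896, 0.444, 0.001], [0.444, 0.896, -0.0], [-0.001, 0.0, -1.0]]
wrist_force: [-0.9, 0.9, 6.6]
finger_gap: 0.273
grip_force: 58.7
```

>>> apply_moves(
  moves=[
    {"ax": 0, "ay": 0, "az": 0, "dx": -0.005, "dy": -0.01, "dz": 0, "fingers": 0.15},
    {"ax": 0, "ay": 0, "az": 0, "dx": -0.01, "dy": -0.02, "dz": 0, "fingers": 0.15},
    {"ax": 0, "ay": 0, "az": 0, "dx": -0.0145, "dy": -0.029, "dz": 0, "fingers": 0.15},
    {"ax": 0, "ay": 0, "az": 0, "dx": -0.018, "dy": -0.036, "dz": 0, "fingers": 0.15},
    {"ax": 0, "ay": 0, "az": 0, "dx": -0.02, "dy": -0.0405, "dz": 0, "fingers": 0.15},
    {"ax": 0, "ay": 0, "az": 0, "dx": -0.0225, "dy": -0.0455, "dz": 0, "fingers": 0.15},
    {"ax": 0, "ay": 0, "az": 0, "dx": -0.025, "dy": -0.0505, "dz": 0, "fingers": 0.15},
    {"ax": 0, "ay": 0, "az": 0, "dx": -0.0275, "dy": -0.0555, "dz": 0, "fingers": 0.15},
    {"ax": 0, "ay": 0, "az": 0, "dx": -0.03, "dy": -0.0605, "dz": 0, "fingers": 0.15},
    {"ax": 0, "ay": 0, "az": 0, "dx": -0.0325, "dy": -0.0655, "dz": 0, "fingers": 0.15},
    {"ax": 0, "ay": 0, "az": 0, "dx": -0.0333, "dy": -0.0672, "dz": 0, "fingers": 0.15},
    {"ax": 0, "ay": 0, "az": 0, "dx": -0.0333, "dy": -0.0672, "dz": 0, "fingers": 0.15},
  ],
)

```text
t: 40.0
position: [0.6406, -0.2227, 0.0709]
tcp_rot: [[-0.896, 0.444, 0.002], [0.444, 0.896, 0.0], [-0.002, 0.001, -1.0]]
wrist_force: [1.2, 1.5, 5.9]
finger_gap: 0.272
grip_force: 58.8
```

```bash
cat > chk.py <<'E'
from seebox import *
s=sensors.state(); d=s["position"][:2]-rk[:2]; u=np.array([np.cos(rk[2]),np.sin(rk[2])]); v=np.array([-u[1],u[0]])
print("t",s["t"],"joint est",d@v+.003,"rx",d@u,"Fy",s["wrist_force"][:2]@v,"F",s["wrist_force"],"gap",s["finger_gap"])
E
python3 chk.py
```

```text
t 40.0 joint est 0.03572072640541273 rx 1.4711695253309927e-05 Fy 1.8949587277893856 F [1.2058 1.5174 5.854 ] gap 0.27235737179290986
```

>>> apply_moves(
  moves=[
    {"ax": 0, "ay": 0, "az": 0, "dx": -0.0015, "dy": -0.003, "dz": 0, "fingers": 0.15},
    {"ax": 0, "ay": 0, "az": 0, "dx": -0.003, "dy": -0.006, "dz": 0, "fingers": 0.15},
    {"ax": 0, "ay": 0, "az": 0, "dx": -0.0045, "dy": -0.009, "dz": 0, "fingers": 0.15},
    {"ax": 0, "ay": 0, "az": 0, "dx": -0.0059, "dy": -0.012, "dz": 0, "fingers": 0.15},
    {"ax": 0, "ay": 0, "az": 0, "dx": -0.0059, "dy": -0.012, "dz": 0, "fingers": 0.15},
  ],
)

```text
t: 40.62
position: [0.6371, -0.2299, 0.0709]
tcp_rot: [[-0.896, 0.444, 0.002], [0.444, 0.896, 0.0], [-0.002, 0.001, -1.0]]
wrist_force: [0.9, 2.0, 5.4]
finger_gap: 0.268
grip_force: 58.8
```

```bash
python3 chk.py
```

```text
t 40.625 joint est 0.027690472146653714 rx 4.9420991095951766e-05 Fy 2.182295597435245 F [0.9242 1.9776 5.4247] gap 0.26764378739800704
```

>>> apply_moves(
  moves=[
    {"ax": 0, "ay": 0, "az": 0, "dx": -0.0007, "dy": -0.0015, "dz": 0, "fingers": 0.15},
    {"ax": 0, "ay": 0, "az": 0, "dx": -0.0015, "dy": -0.003, "dz": 0, "fingers": 0.15},
    {"ax": 0, "ay": 0, "az": 0, "dx": -0.0015, "dy": -0.003, "dz": 0, "fingers": 0.15},
  ],
)

```text
t: 41.0
position: [0.6363, -0.2316, 0.0709]
tcp_rot: [[-0.896, 0.444, 0.002], [0.444, 0.896, 0.0], [-0.002, 0.001, -1.0]]
wrist_force: [1.0, 2.5, 6.0]
finger_gap: 0.27
grip_force: 58.8
```

```bash
python3 chk.py
```

```text
t 41.0 joint est 0.025830120930412898 rx 7.113350550293382e-05 Fy 2.679835702032658 F [0.9946 2.4979 6.039 ] gap 0.26988386124720015
```

>>> apply_moves(
  moves=[
    {"ax": 0, "ay": 0, "az": 0, "dx": -0.0007, "dy": -0.0015, "dz": 0, "fingers": 0.15},
    {"ax": 0, "ay": 0, "az": 0, "dx": -0.0007, "dy": -0.0015, "dz": 0, "fingers": 0.15},
  ],
)

```text
t: 41.25
position: [0.6359, -0.2323, 0.0709]
tcp_rot: [[-0.896, 0.443, 0.002], [0.443, 0.896, 0.0], [-0.002, 0.001, -1.0]]
wrist_force: [1.6, 3.3, 6.3]
finger_gap: 0.272
grip_force: 58.8
```

```bash
python3 chk.py
```

```text
t 41.25 joint est 0.02497075367949172 rx 5.55624640051805e-05 Fy 3.6909026286953175 F [1.6479 3.3026 6.2559] gap 0.2719007288276674
```

>>> apply_moves(
  moves=[
    {"ax": 0, "ay": 0, "az": 0, "dx": -0.0007, "dy": -0.0015, "dz": 0, "fingers": 0.15},
    {"ax": 0, "ay": 0, "az": 0, "dx": -0.0007, "dy": -0.0015, "dz": 0, "fingers": 0.15},
  ],
)

```text
t: 41.5
position: [0.6357, -0.2329, 0.0709]
tcp_rot: [[-0.896, 0.443, 0.002], [0.443, 0.896, 0.001], [-0.002, 0.002, -1.0]]
wrist_force: [2.9, 4.4, 6.1]
finger_gap: 0.27
grip_force: 58.9
```

```bash
python3 chk.py
```

```text
t 41.5 joint est 0.024414048624209688 rx 9.556287047654903e-05 Fy 5.204210962464042 F [2.9064 4.3681 6.1435] gap 0.2696715243291305
```

>>> apply_moves(
  moves=[
    {"ax": 0, "ay": 0, "az": 0, "dx": -0.0007, "dy": -0.0015, "dz": 0, "fingers": 0.15},
    {"ax": 0, "ay": 0, "az": 0, "dx": -0.0007, "dy": -0.0015, "dz": 0, "fingers": 0.15},
    {"ax": 0, "ay": 0, "az": 0, "dx": -0.0007, "dy": -0.0015, "dz": 0, "fingers": 0.15},
  ],
)

```text
t: 41.88
position: [0.6356, -0.2328, 0.0709]
tcp_rot: [[-0.897, 0.443, 0.003], [0.443, 0.897, 0.002], [-0.001, 0.003, -1.0]]
wrist_force: [4.8, 11.3, 6.2]
finger_gap: 0.27
grip_force: 59.1
```

```bash
python3 chk.py
```

```text
t 41.875 joint est 0.02441755368608322 rx 4.306988717550511e-05 Fy 12.25357818999248 F [ 4.8325 11.2807  6.2392] gap 0.269908674166002
```

>>> apply_moves(
  moves=[
    {"ax": 0, "ay": 0, "az": 0, "dx": -0.0007, "dy": -0.0015, "dz": 0, "fingers": 0.15},
    {"ax": 0, "ay": 0, "az": 0, "dx": -0.0007, "dy": -0.0015, "dz": 0, "fingers": 0.15},
    {"ax": 0, "ay": 0, "az": 0, "dx": -0.0007, "dy": -0.0015, "dz": 0, "fingers": 0.15},
  ],
)

```text
t: 42.25
position: [0.6356, -0.2329, 0.0709]
tcp_rot: [[-0.897, 0.442, 0.004], [0.442, 0.897, 0.004], [-0.001, 0.005, -1.0]]
wrist_force: [7.3, 16.6, 5.3]
finger_gap: 0.271
grip_force: 59.3
```

```bash
python3 chk.py
```

```text
t 42.25 joint est 0.02438874437908193 rx 5.488521275658861e-05 Fy 18.16765601852506 F [ 7.3319 16.6424  5.3396] gap 0.27076198035019705
```

>>> apply_moves(
  moves=[
    {"ax": 0, "ay": 0, "az": 0, "dx": 0.0014, "dy": 0.0028, "dz": 0, "fingers": 0.15},
    {"ax": 0, "ay": 0, "az": 0, "dx": 0.0014, "dy": 0.0028, "dz": 0, "fingers": 0.15},
  ],
)

```text
t: 42.5
position: [0.6357, -0.2329, 0.0709]
tcp_rot: [[-0.896, 0.443, 0.002], [0.443, 0.896, 0.001], [-0.002, 0.002, -1.0]]
wrist_force: [2.1, 5.6, 6.2]
finger_gap: 0.269
grip_force: 59.3
```

```bash
python3 chk.py
```

```text
t 42.5 joint est 0.024378470095523932 rx 8.051550122432378e-05 Fy 5.9277716594744385 F [2.1189 5.5655 6.2426] gap 0.26947573596614405
```

>>> apply_moves(
  moves=[
    {"ax": 0, "ay": 0, "az": 0, "dx": 0, "dy": 0, "dz": 0, "fingers": 0.35},
    {"ax": 0, "ay": 0, "az": 0, "dx": 0, "dy": 0, "dz": 0, "fingers": 0.42},
    {"ax": 0, "ay": 0, "az": 0, "dx": 0, "dy": 0, "dz": 0, "fingers": 0.42},
    {"ax": 0, "ay": 0, "az": 0, "dx": 0, "dy": 0, "dz": 0.02, "fingers": 0.42},
    {"ax": 0, "ay": 0, "az": 0, "dx": 0, "dy": 0, "dz": 0.07, "fingers": 0.42},
    {"ax": 0, "ay": 0, "az": 0, "dx": 0, "dy": 0, "dz": 0.15, "fingers": 0.42},
    {"ax": 0, "ay": 0, "az": 0, "dx": 0, "dy": 0, "dz": 0.24, "fingers": 0.5},
    {"ax": 0, "ay": 0, "az": 0, "dx": 0, "dy": 0, "dz": 0.31, "fingers": 0.5},
    {"ax": 0, "ay": 0, "az": 0, "dx": 0, "dy": 0, "dz": 0.31, "fingers": 0.5},
    {"ax": 0, "ay": 0, "az": 0, "dx": 0, "dy": 0, "dz": 0.31, "fingers": 0.5},
  ],
)

```text
t: 43.75
position: [0.6344, -0.2336, 0.2553]
tcp_rot: [[-0.896, 0.444, -0.001], [0.444, 0.896, 0.001], [0.001, 0.0, -1.0]]
wrist_force: [0.1, -0.3, -0.7]
finger_gap: 0.496
grip_force: 0.0
```

```bash
python3 - <<'E'
from seebox import *
s=sensors.state(); T=np.hstack([s["tcp_rot"],s["position"][:,None]]); np.save("pics/w13.npy",T); w=eyes.grab_frame("wrist"); cv2.imwrite("pics/w13.png",w[:,:,::-1]); print(s["position"],s["wrist_force"])
f=lambda x,y,z:wproj(T,pw(rk,[x,y,z]))[0]
px=lambda x,y,z: int(w[int(round(f(x,y,z)[1])),int(round(f(x,y,z)[0]))].astype(int).sum()//3)
for x in (-.025,.0,.025): print("x",x,[(int(round(y*1000)),px(x,y,.142)) for y in np.arange(-.104,.004,.0015)])
for y in (-.085,-.06,-.037): print("y",y,[(int(round(x*1000)),px(x,y,.142)) for x in np.arange(-.042,.043,.002)])
for x in (-.02,.02): print("plate top x",x,[(int(round(y*1000)),*[int(c) for c in w[int(round(f(x,y,.09)[1])),int(round(f(x,y,.09)[0]))]]) for y in np.arange(-.04,-.005,.002)])
E
```

```text
[ 0.6344 -0.2336  0.2553] [ 0.0992 -0.269  -0.7091]
x -0.025 [(-104, 136), (-102, 158), (-101, 158), (-99, 159), (-98, 163), (-96, 174), (-95, 179), (-93, 179), (-92, 180), (-90, 179), (-89, 180), (-87, 180), (-86, 180), (-84, 181), (-83, 182), (-81, 181), (-80, 182), (-78, 183), (-77, 181), (-75, 183), (-74, 164), (-72, 176), (-71, 181), (-69, 181), (-68, 182), (-66, 182), (-65, 182), (-63, 183), (-62, 184), (-60, 182), (-59, 182), (-57, 183), (-56, 184), (-54, 184), (-53, 184), (-51, 185), (-50, 145), (-48, 179), (-47, 183), (-45, 184), (-44, 184), (-42, 184), (-41, 184), (-39, 184), (-38, 184), (-36, 217), (-35, 244), (-33, 244), (-32, 224), (-30, 245), (-29, 245), (-27, 244), (-26, 233), (-24, 156), (-23, 125), (-21, 142), (-20, 114), (-18, 75), (-17, 91), (-15, 93), (-14, 95), (-12, 87), (-11, 77), (-9, 92), (-8, 94), (-6, 80), (-5, 84), (-3, 83), (-2, 93), (0, 97), (1, 96), (3, 96)]
x 0.0 [(-104, 136), (-102, 145), (-101, 144), (-99, 143), (-98, 143), (-96, 166), (-95, 181), (-93, 180), (-92, 180), (-90, 180), (-89, 181), (-87, 181), (-86, 180), (-84, 181), (-83, 181), (-81, 18
[... 3096 characters left out ...]
89, 163, 128), (-32, 186, 162, 126), (-30, 189, 164, 129), (-28, 186, 160, 125), (-26, 122, 83, 51), (-24, 160, 108, 62), (-22, 144, 96, 57), (-20, 199, 129, 74), (-18, 129, 87, 53), (-16, 113, 77, 46), (-14, 133, 89, 54), (-12, 124, 81, 48), (-10, 116, 80, 51), (-8, 114, 78, 48), (-6, 136, 89, 53)]
plate top x 0.02 [(-40, 215, 186, 146), (-38, 215, 186, 147), (-36, 214, 185, 147), (-34, 187, 162, 127), (-32, 152, 132, 103), (-30, 176, 153, 119), (-28, 187, 162, 126), (-26, 182, 135, 92), (-24, 153, 103, 63), (-22, 173, 115, 68), (-20, 181, 119, 68), (-18, 149, 100, 61), (-16, 127, 86, 53), (-14, 138, 109, 71), (-12, 141, 115, 76), (-10, 141, 114, 76), (-8, 141, 114, 75), (-6, 142, 116, 77)]
```

```bash
python3 -c "
from cell import ticket
print(ticket.finish_job())"
```

```text
the job is handed in; nothing more can be done
None
```

The job is handed in at about 44 s of the 72 s. In the last camera check, all three boxes stood upright and snug between the end wall and the stop (joint about 0.024 m). The push showed about 18 N at the wrist, and I saw no sign that the mallet, tongs or tin moved but did not measure them. The hand-in returned no verdict.

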